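# Find the slip angle on a tilting plane

### The arm

A 6-joint arm with a two-finger parallel gripper is mounted at the origin on a cart in front of the work surface, level with it; the furniture and walls round the work are solid. World frame = base frame: x ahead of the robot, y to its left, z up, the work surface at z = 0. Lengths are in mm, angles in rad, forces in N, time in s.
With the tool pointing down it reaches from about 375 to 825 mm from the base axis. Payload 5.5 kg.
Tool frame: the origin (TCP) lies at the centre of the arm's flange, where the gripper is bolted on; the fingertips stand 173 mm ahead of it and the grasp point (between the pads) lies 155 mm ahead of it; z points along the fingers, y is the direction in which the jaws open and shut (so a half turn about z gives the same grasp; the last joint's range is limited). The gripper opens to 85 mm and grips with 20 to 120 N. Pads are 22 mm wide; open, the fingers measure 114 mm over their backs; the gripper's body (76 mm by 85 mm) begins 54 mm behind the grasp point. The pads swing forward as they close: fully open they stand 13 mm farther back than shut.
Start: joints at [-1.133, 0.314, -0.047, 1.21, 0, 1.571], TCP at [254.365, -543.41, 404.699] pointing down, gripper open.
Joint ranges: [-2.67, 2.67], [-0.69, 1.73], [-1.03, 1.25], [-2.08, 2.16], [-1.42, 1.45], [-3.14, 3.14]. Speed limits (rad/s): [2.39, 2.39, 3.01, 3.14, 3.14, 3.14].

### API

Orientations are given as a rotation vector (axis times angle).
In Python, from cell import r gives the robot as it stands. The module is installed in compiled form; this text tells all that it offers.
- The arm moves only by the tool apply_moves, never from a script. Its argument "commands" is a list of rows, each an object of numbers: "x", "y", "z": the shift along the world's x, y, z in mm; "wx", "wy", "wz": the turn, a rotation vector about the world's x, y, z in rad; "grip": the finger opening in mm, from 0 to 85.4. A call has exactly 10 rows; each row is the pose to reach, as a shift and turn from the pose commanded when the call began; what a row does not reach only later rows make up. A row lasts 1/12 s, in which the tool goes at most 41.7 mm and 7.16 degrees, less where a joint would pass 70% of its speed; a pose out of reach is approached as far as the arm can. A call with a gripper value outside its range is refused whole. The fingers move at their own pace and stop on an object; "grip_force" is the grip in N (left out, the last holds). Time passes only in rows, so rows that repeat a pose let the fingers close, or fill a call up. It gives the time, the measured TCP pose, the force and the opening at its end, in the units of the state.
- r.observe(): the state, without advancing time (a new reading comes with each control period).
- r.get_image(name): name is "scene" or "side" or "wrist"; returns a dict with "image" (480x640x3 uint8, red, green, blue), "mtx" (3x3 intrinsics, pixels), "distortion" ([k1, k2, p1, p2, k3] as OpenCV has them; the pictures are not rectified), "eye" and "rotation" of the camera in the world. Camera axes: x right, y down, z forward; pixel columns grow to the right and rows downward; lengths in mm; the calibration is good to about 2 mm. A picture is of the moment at which its call begins. There is no depth.
- r.close_job(): hands the job in, once; it reports no verdict.
The state is a dict: "t": time; "qpos": joint angles; "qvel": joint speeds; "effort": joint torques, N m; "tcp_pos": TCP position; "ee_rot": TCP orientation; "contact_force": force on the tool from outside, world axes, zero at the start; "torque": the same for the moment, N m; "width": opening from 0.0 (shut) to 1.0 (fully open).
Only numpy, scipy, OpenCV 4.12 (cv2) and the standard library are available. Lean on these libraries where they do the work, as an engineer would, in place of code of your own. Each camera call takes 0.05 s, during which the arm holds its last target.

### The job

Two sliders rest on the hinged ramp of the slip tester, and nobody knows which of them will go first. Take the ramp by its tab and raise it slowly until one slider slips down to the lower stop by itself, stop there at once so that the other stays put, and leave the ramp standing at that angle. Then note the angle: swing the index arm up until it stands parallel to the ramp, and let go; do not touch the sliders or disturb the things round about.

Things in the scene. Friction and masses are not known exactly. Their poses are not given: they have to be found in the camera images.
- ramp_tab (a point): Lifting tab: upright black plate on the ramp's free far end, 50 mm wide (y), 12 mm thick (x: pinch here), mid-plane point 32 mm above the ramp's face, 20 mm below the tab's top. Axes turn with the ramp: x up the slope away from the hinge, y left along the hinge, z the ramp's normal. Fixed to the ramp, so a gripper on it tilts with the ramp. Hinge line at x=-0.175, z=-0.036 in this frame.
- ramp_hinge (a point): Middle of the ramp's hinge line, 45 mm above the bench, on the robot's side; axes as ramp_tab. Tester fixed to the bench. Ramp: steel plate 200 x 132 x 8 mm, upper face 4 mm above the hinge line; a 14 mm high cross bar near the hinge is the lower stop (upslope face 10 mm from the hinge line).
- ramp (a joint): Angle of the ramp over level, rad: 0 flat (start), stop at 0.9. The hinge is stiff (about 1.6 N m of friction), so the ramp stays where it is left; lifting at the tab takes about 8 to 15 N.
- index (a joint): Angle of the index arm over level, rad; same hinge axis as the ramp, 0 to 0.9. It is parallel to the ramp when both joints read the same. It stays where it is left (0.3 N m of friction, some 2 to 3 N at its pin).
- index_pin (a point): Middle of the index arm's handle: level black round pin along the hinge direction, 12 mm thick, 42 mm long, 16 mm knob on its right end, free 15 mm either side of this point. The arm is a thin bar outside the tester's right side, by an upright graduated quadrant; the point is 140 mm from the hinge line, 110 mm right of ramp_hinge. x along the arm, y left.
- slider_round_centre (a point): Centre (half-way up, 13 mm above its sole) of the slider with a round boss: aluminium block 60 x 44 x 22 mm, boss 8 mm high, long side up the slope, 0.13 to 0.25 kg. At first its centre is 79 to 91 mm downslope of the tab; slipped onto the lower stop it is about 135 mm downslope. Friction unknown.
- slider_bar_centre (a point): Centre of the slider with a bar-shaped boss; otherwise like the other one, different unknown friction. Which lies left or right on the ramp is random. The first slider goes at a ramp angle of 0.34 to 0.54 rad, the other at least 0.10 rad higher.
- beaker: Bystander: low glass beaker, 52 mm across, 68 mm tall, left of the tester; origin at its foot.
- sample_pot: Bystander: white sample pot, 54 mm across, 68 mm tall, origin at its foot.
- amber_bottle: Bystander: amber bottle, 58 mm across, 118 mm tall, beyond the tester; origin at its foot.
- slider_round: Same slider as slider_round_centre, origin at the centre of its underside.
- slider_bar: Same slider as slider_bar_centre, origin at the centre of its underside.
Not all that is in view belongs to the job. What is shaped like the slider_bar but green or pink is not meant.

How it is judged:
By the outcome, as a careful person would: the job done as asked, in the order asked, and still so for the second after the job is handed in, with the robot touching nothing.
It also fails if it takes over 54 s, if anything falls off the work surface, if the arm or the gripper's body presses on something with over 40 N, if the wrist force passes 120 N, or if a joint passes its speed limit or range.

## Working session

There is one attempt and no reset: what is moved stays moved. The work goes in short steps, Python scripts to look and compute and a tool call to move; the robot and the scene stay as the last step left them, time stands still between calls to the robot, and variables do not carry over. Pictures are saved under pics/ and viewed, and the job is handed in when it is done.

Besides the shell and the picture viewer there is one more tool, called after "Request:" as name(argument=value, ...) on one line, values as JSON. apply_moves: Moves the arm, as the interface text tells. Its arguments: {"type":"object","properties":{"commands":{"type":"array","items":{"type":"object","properties":{"x":{"type":"number"},"y":{"type":"number"},"z":{"type":"number"},"wx":{"type":"number"},"wy":{"type":"number"},"wz":{"type":"number"},"grip":{"type":"number"}}}},"grip_force":{"type":"number"}},"required":["commands"]}

```bash
mkdir -p pics; ls
cat > h.py <<'E'
from cell import r
import numpy as np, cv2
def snap(n,f):
    d=r.get_image(n); cv2.imwrite('pics/'+f,d['image'][:,:,::-1]); np.save('pics/'+f[:-4]+'.npy',d,allow_pickle=True); return d
def ray(d,uv):
    p=cv2.undistortPoints(np.array([[uv]],float),np.array(d['mtx']),np.array(d['distortion']))[0,0]
    v=np.array(d['rotation'])@np.array([p[0],p[1],1]); return np.array(d['eye']),v/np.linalg.norm(v)
def onz(d,uv,z):
    e,v=ray(d,uv); return e+v*(z-e[2])/v[2]
def ony(d,uv,y):
    e,v=ray(d,uv); return e+v*(y-e[1])/v[1]
def tri(d1,u1,d2,u2):
    e1,v1=ray(d1,u1);e2,v2=ray(d2,u2)
    s=np.linalg.lstsq(np.c_[v1,-v2],e2-e1,rcond=None)[0]
    a=e1+s[0]*v1;b=e2+s[1]*v2; return (a+b)/2,np.linalg.norm(a-b)
def proj(d,P):
    R=np.array(d['rotation']);e=np.array(d['eye'])
    return cv2.projectPoints(np.array(P,float).reshape(-1,3),cv2.Rodrigues(R.T)[0],-R.T@e,np.array(d['mtx']),np.array(d['distortion']))[0][:,0]
def load(f): return np.load('pics/'+f+'.npy',allow_pickle=True).item()
E
python3 - <<'E'
from h import *
for n in ['scene','side','wrist']:
    d=snap(n,n+'0.png'); print(n,np.round(d['eye']),np.round(d['rotation'],2).tolist(),np.round(d['mtx'],0).tolist())
s=r.observe();print(s)
E
```

```text
pics
scene [ 171.  534. 1080.] [-0.8, 2.69, -0.96] [[562.0, 0.0, 324.0], [0.0, 562.0, 238.0], [0.0, 0.0, 1.0]]
side [  253. -1324.   834.] [-2.09, 0.32, -0.16] [[608.0, 0.0, 319.0], [0.0, 608.0, 234.0], [0.0, 0.0, 1.0]]
wrist [ 330. -508.  372.] [2.41, -1.53, -0.26] [[393.0, 0.0, 317.0], [0.0, 393.0, 236.0], [0.0, 0.0, 1.0]]
{'t': 0.15, 'qpos': array([-1.13298440e+00,  3.14091335e-01, -4.78393613e-02,  1.21015797e+00,
       -1.47875338e-05,  1.57082758e+00]), 'qvel': array([-0.00105699, -0.00177104,  0.00509174, -0.00119071, -0.00079368,
       -0.00113472]), 'effort': array([ 8.84289475e-04, -5.40046942e+01,  3.40058792e+01,  1.33415041e-02,
        5.81535528e-05,  1.96016566e-05]), 'tcp_pos': array([ 254.28952415, -543.23120417,  404.02021752]), 'ee_rot': array([-3.06540285e+00, -6.81912847e-01,  4.63357984e-04]), 'contact_force': array([ 0.28770296, -0.6555971 , -0.62309833]), 'torque': array([ 0.02363157, -0.02330814,  0.0066821 ]), 'width': 0.9997470197308262}
```

```bash
sed -i "s/R=np.array(d\['rotation'\])/R=cv2.Rodrigues(np.array(d['rotation'],float))[0]/; s/v=np.array(d\['rotation'\])@/v=cv2.Rodrigues(np.array(d['rotation'],float))[0]@/" h.py
```

```text
(no output)
```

View pics/scene0.png

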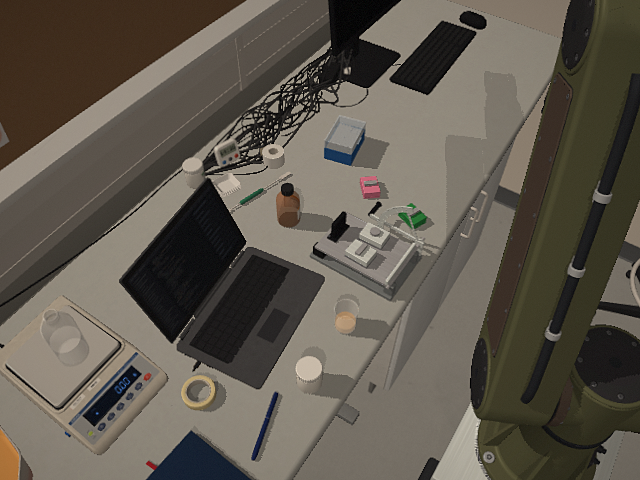

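View pics/side0.png

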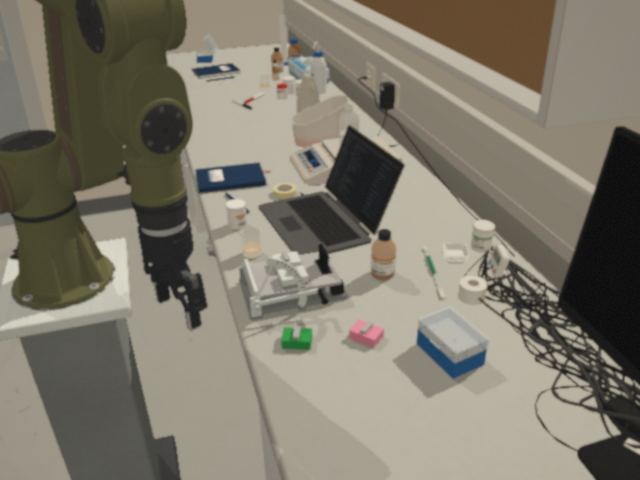

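View pics/wrist0.png

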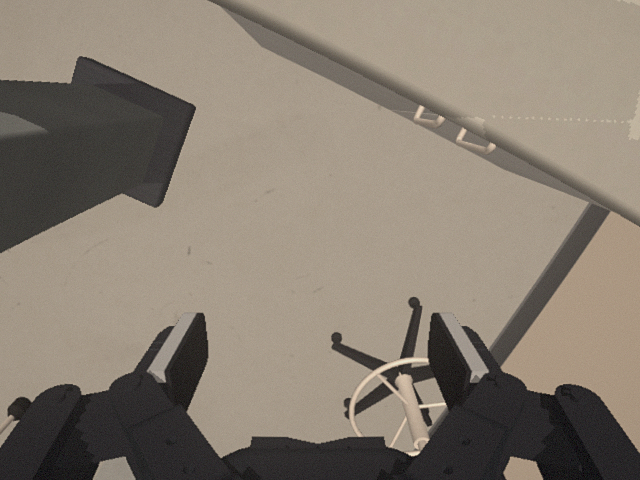

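Run:
```python
import cv2
a=cv2.imread('pics/scene0.png')[165:310,290:450]; cv2.imwrite('pics/scene0c.png',cv2.resize(a,None,fx=4,fy=4,interpolation=2)[:600])
a=cv2.imread('pics/side0.png')[215:355,220:420]; cv2.imwrite('pics/side0c.png',cv2.resize(a,None,fx=4,fy=4,interpolation=2))
```

```text
(no output)
```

View pics/scene0c.png

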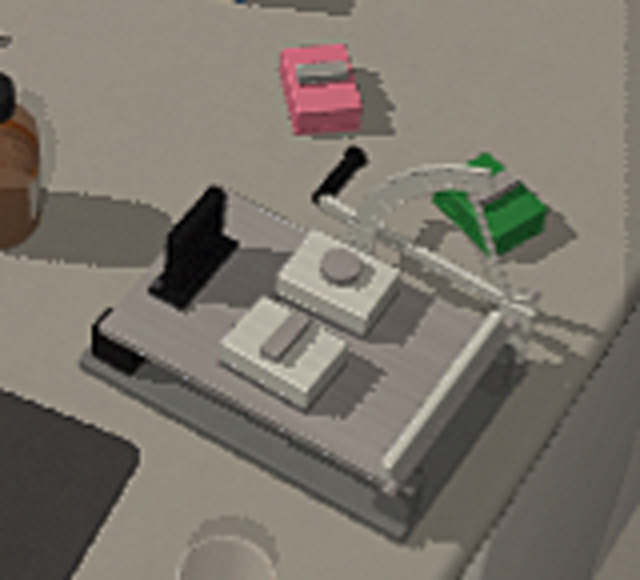

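View pics/side0c.png

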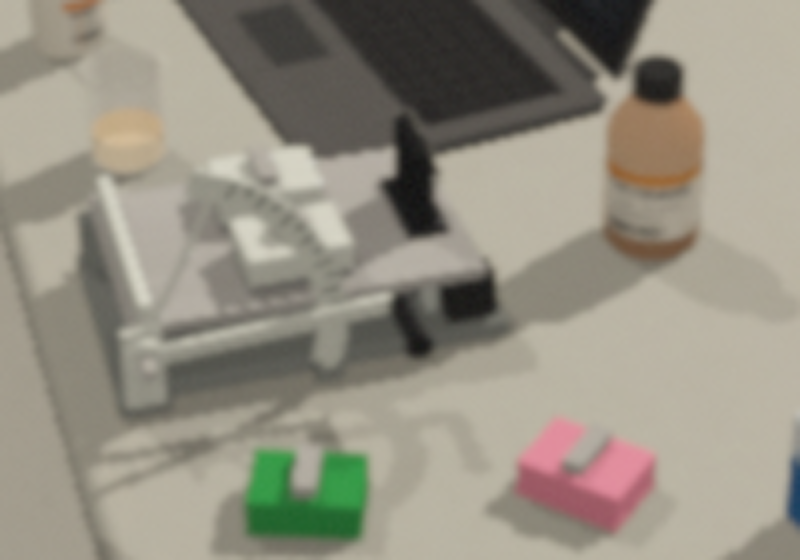

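Run:
```python
from h import *
d=load('scene0');s=load('side0')
c=lambda u,v:(290+u/4,165+v/4)
cs=lambda u,v:(220+u/4,215+v/4)
for n,p,z in [('farR',(225,188),49),('farL',(103,325),49),('nearL',(385,485),49),('tabtopR',(215,190),101),('tabtopL',(172,240),101),('tabbotL',(165,298),49),('tabbotR',(235,240),49),
 ('stopL',(388,465),63),('stopR',(498,312),63),('pinL',(320,193),45),('knob',(357,155),45),('round',(342,262),79),('bar',(287,335),79)]:
    print(n,np.round(onz(d,c(*p),z)))
for n,p,z in [('pinknob',(418,345),45),('pinleft',(405,295),45),('tabtop',(405,118),101),('stopnear',(147,302),63),('stopfar',(102,180),63),('farR',(488,262),49),('hingepost',(150,365),45)]:
    print('side',n,np.round(onz(s,cs(*p),z)))
```

```text
farR [ 609. -278.   49.]
farL [ 613. -147.   49.]
nearL [ 421. -139.   49.]
tabtopR [ 591. -233.  101.]
tabtopL [ 592. -186.  101.]
tabbotL [ 593. -184.   49.]
tabbotR [ 582. -246.   49.]
stopL [ 422. -143.   63.]
stopR [ 421. -273.   63.]
pinL [ 560. -310.   45.]
knob [ 556. -351.   45.]
round [ 510. -243.   79.]
bar [ 509. -179.   79.]
side pinknob [ 559. -333.   45.]
side pinleft [ 566. -288.   45.]
side tabtop [ 594. -198.  101.]
side stopnear [ 425. -275.   63.]
side stopfar [ 425. -150.   63.]
side farR [ 617. -277.   49.]
side hingepost [ 419. -306.   45.]
```

Request:
apply_moves(commands=[{"x": 10,"y": 10,"z": 0,"wz": 0.05},{"x": 30,"y": 30,"z": 0,"wz": 0.12},{"x": 53,"y": 53,"z": 0,"wz": 0.2},{"x": 77,"y": 77,"z": 0,"wz": 0.28},{"x": 101,"y": 101,"z": 0,"wz": 0.36},{"x": 125,"y": 125,"z": 0,"wz": 0.44},{"x": 149,"y": 149,"z": 0,"wz": 0.52},{"x": 173,"y": 173,"z": 0,"wz": 0.6},{"x": 196,"y": 196,"z": 0,"wz": 0.68},{"x": 218,"y": 218,"z": 0,"wz": 0.76}])

```text
invalid input at $.commands[0]: expected keys x, y, z, wx, wy, wz, grip
```

Request:
apply_moves(commands=[{"x": 20,"y": 20,"z": -5,"wz": 0.06,"grip": 42},{"x": 40,"y": 40,"z": -15,"wz": 0.12,"grip": 42},{"x": 60,"y": 60,"z": -26,"wz": 0.18,"grip": 42},{"x": 79,"y": 78,"z": -38,"wz": 0.24,"grip": 42},{"x": 94,"y": 92,"z": -50,"wz": 0.29,"grip": 42},{"x": 105,"y": 103,"z": -60,"wz": 0.33,"grip": 42},{"x": 113,"y": 110,"z": -68,"wz": 0.35,"grip": 42},{"x": 117,"y": 114,"z": -72,"wz": 0.358,"grip": 42},{"x": 120,"y": 117,"z": -75,"wz": 0.358,"grip": 42},{"x": 120,"y": 117,"z": -75,"wz": 0.358,"grip": 42}])

```text
invalid input at $.commands[0]: expected keys x, y, z, wx, wy, wz, grip
```

Run:
```python
from h import *
d=snap('wrist','wrist1.png');snap('scene','scene1.png')
s=r.observe();print(s['t'],s['qpos'],s['tcp_pos'],s['ee_rot'],s['width'],s['contact_force'])
```

```text
0.25 [-1.13301062e+00  3.13844019e-01 -4.75675651e-02  1.21020212e+00
  1.34884807e-05  1.57079165e+00] [ 254.3044562  -543.28969695  404.28783671] [-3.06584613e+00 -6.82027065e-01  2.58054008e-04] 1.001819854466685 [-0.73197604 -0.43019676  1.26593338]
```

View pics/wrist1.png

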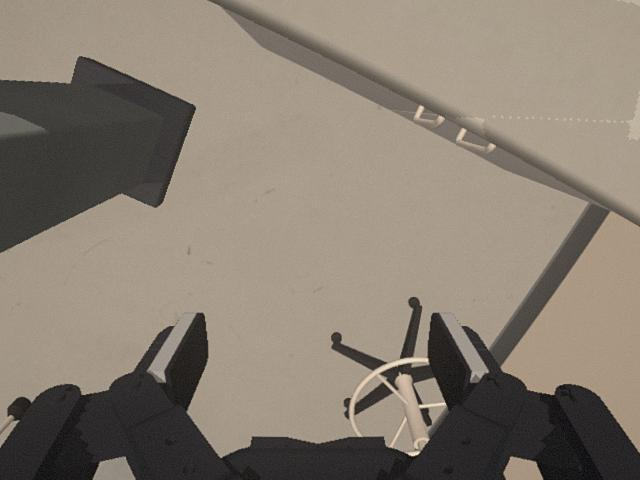

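All keys are required in each row.

Request:
apply_moves(commands=[{"x": 10,"y": 10,"z": 0,"wx": 0,"wy": 0,"wz": 0.05,"grip": 42},{"x": 30,"y": 30,"z": 0,"wx": 0,"wy": 0,"wz": 0.12,"grip": 42},{"x": 53,"y": 53,"z": 0,"wx": 0,"wy": 0,"wz": 0.2,"grip": 42},{"x": 77,"y": 77,"z": 0,"wx": 0,"wy": 0,"wz": 0.28,"grip": 42},{"x": 101,"y": 101,"z": 0,"wx": 0,"wy": 0,"wz": 0.36,"grip": 42},{"x": 125,"y": 125,"z": 0,"wx": 0,"wy": 0,"wz": 0.44,"grip": 42},{"x": 149,"y": 149,"z": 0,"wx": 0,"wy": 0,"wz": 0.52,"grip": 42},{"x": 173,"y": 173,"z": 0,"wx": 0,"wy": 0,"wz": 0.6,"grip": 42},{"x": 196,"y": 196,"z": 0,"wx": 0,"wy": 0,"wz": 0.68,"grip": 42},{"x": 218,"y": 218,"z": 0,"wx": 0,"wy": 0,"wz": 0.76,"grip": 42}])

```text
t: 1.08
tcp_pos: [473.4, -323.9, 404.7]
ee_rot: [2.591, 1.777, 0.0]
contact_force: [0.4, -0.1, 0.6]
width: 0.495
```

Request:
apply_moves(commands=[{"x": 20,"y": 20,"z": -5,"wx": 0,"wy": 0,"wz": 0.06,"grip": 42},{"x": 40,"y": 40,"z": -15,"wx": 0,"wy": 0,"wz": 0.12,"grip": 42},{"x": 60,"y": 60,"z": -26,"wx": 0,"wy": 0,"wz": 0.18,"grip": 42},{"x": 79,"y": 78,"z": -38,"wx": 0,"wy": 0,"wz": 0.24,"grip": 42},{"x": 94,"y": 92,"z": -50,"wx": 0,"wy": 0,"wz": 0.29,"grip": 42},{"x": 105,"y": 103,"z": -60,"wx": 0,"wy": 0,"wz": 0.33,"grip": 42},{"x": 113,"y": 110,"z": -68,"wx": 0,"wy": 0,"wz": 0.35,"grip": 42},{"x": 117,"y": 114,"z": -72,"wx": 0,"wy": 0,"wz": 0.358,"grip": 42},{"x": 120,"y": 117,"z": -75,"wx": 0,"wy": 0,"wz": 0.358,"grip": 42},{"x": 120,"y": 117,"z": -75,"wx": 0,"wy": 0,"wz": 0.358,"grip": 42}])

```text
t: 1.92
tcp_pos: [592.3, -208.4, 329.2]
ee_rot: [-2.238, -2.204, 0.001]
contact_force: [-0.3, -0.2, 0.4]
width: 0.49
```

Run:
```python
from h import *
d=snap('wrist','wrist1.png');snap('scene','scene1.png')
s=r.observe();print(s['t'],s['qpos'],s['tcp_pos'],s['ee_rot'],s['width'],s['contact_force'])
```

```text
2.0167 [-3.39363552e-01  4.01923116e-01 -9.38534532e-02  1.07471845e+00
 -3.66124244e-04  1.24765290e+00] [ 592.05676255 -209.06959483  330.14391945] [ 2.23907680e+00  2.20304996e+00 -3.09139162e-04] 0.49333608708601584 [ 0.32888534 -0.72661849 -0.10116113]
```

View pics/wrist1.png

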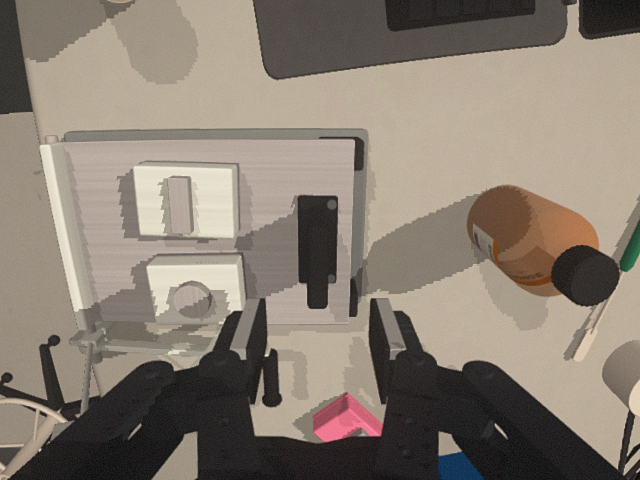

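Run:
```python
from h import *
d=load('wrist1')
im=cv2.resize(d['image'][120:420,40:400,::-1],None,fx=2.2,fy=2,interpolation=2); cv2.imwrite('pics/w1c.png',cv2.resize(d['image'][180:330,270:370,::-1],None,fx=4,fy=4,interpolation=2))
for n,p,z in [('farL',(355,139),49),('farR',(350,323),49),('nearL',(66,142),49),('nearR',(80,325),49),('tabtopRa',(307,308),101),('tabtopRb',(328,308),101),('pinL',(270,350),45),('knob',(272,402),45),('round',(192,298),83),('bar',(179,205),83)]:
    print(n,np.round(onz(d,p,z),1))
P=[[592,-185,101],[592,-235,101],[592,-210,49],[417,-210,45]]
print(proj(d,P))
```

```text
farL [ 616.5 -147.3   49. ]
farR [ 614.8 -277.6   49. ]
nearL [ 431.9 -144.1   49. ]
nearR [ 412.1 -278.4   49. ]
tabtopRa [ 585.9 -235.6  101. ]
tabtopRb [ 597.8 -235.8  101. ]
pinL [ 554.6 -302.9   45. ]
knob [ 553.2 -353.1   45. ]
round [ 514.4 -238.    83. ]
bar [ 514.1 -178.9   83. ]
[[316.30067383 222.15709584]
 [317.80665442 306.94814426]
 [317.11837392 235.37317018]
 [ 68.62894383 237.36487123]]
```

View pics/w1c.png

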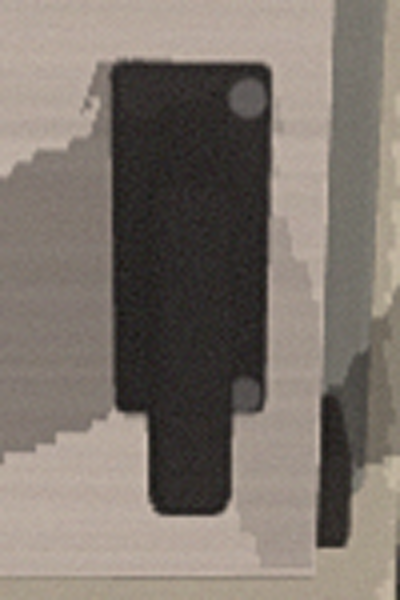

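Request:
apply_moves(commands=[{"x": 0,"y": -1,"z": -10,"wx": 0,"wy": 0,"wz": 0,"grip": 42},{"x": 0,"y": -2,"z": -25,"wx": 0,"wy": 0,"wz": 0,"grip": 42},{"x": 0,"y": -2,"z": -40,"wx": 0,"wy": 0,"wz": 0,"grip": 42},{"x": 0,"y": -2,"z": -55,"wx": 0,"wy": 0,"wz": 0,"grip": 42},{"x": 0,"y": -2,"z": -68,"wx": 0,"wy": 0,"wz": 0,"grip": 42},{"x": 0,"y": -2,"z": -78,"wx": 0,"wy": 0,"wz": 0,"grip": 42},{"x": 0,"y": -2,"z": -86,"wx": 0,"wy": 0,"wz": 0,"grip": 42},{"x": 0,"y": -2,"z": -90,"wx": 0,"wy": 0,"wz": 0,"grip": 42},{"x": 0,"y": -2,"z": -91,"wx": 0,"wy": 0,"wz": 0,"grip": 30},{"x": 0,"y": -2,"z": -91,"wx": 0,"wy": 0,"wz": 0,"grip": 24}])

```text
t: 2.85
tcp_pos: [592.4, -210.5, 238.8]
ee_rot: [2.238, 2.204, 0.0]
contact_force: [0.4, -0.1, 0.4]
width: 0.285
```

Request:
apply_moves(commands=[{"x": 0,"y": 0,"z": 0,"wx": 0,"wy": 0,"wz": 0,"grip": 20},{"x": 0,"y": 0,"z": 0,"wx": 0,"wy": 0,"wz": 0,"grip": 16},{"x": 0,"y": 0,"z": 0,"wx": 0,"wy": 0,"wz": 0,"grip": 14},{"x": 0,"y": 0,"z": 0,"wx": 0,"wy": 0,"wz": 0,"grip": 12},{"x": 0,"y": 0,"z": 0,"wx": 0,"wy": 0,"wz": 0,"grip": 10},{"x": 0,"y": 0,"z": 0,"wx": 0,"wy": 0,"wz": 0,"grip": 8},{"x": 0,"y": 0,"z": 0,"wx": 0,"wy": 0,"wz": 0,"grip": 6},{"x": 0,"y": 0,"z": 0,"wx": 0,"wy": 0,"wz": 0,"grip": 4},{"x": 0,"y": 0,"z": 0,"wx": 0,"wy": 0,"wz": 0,"grip": 4},{"x": 0,"y": 0,"z": 0,"wx": 0,"wy": 0,"wz": 0,"grip": 4}], grip_force=60)

```text
t: 3.68
tcp_pos: [592.0, -210.4, 239.2]
ee_rot: [-2.238, -2.204, 0.001]
contact_force: [-3.6, 0.9, 5.8]
width: 0.131
```

Run:
```python
from h import *
d=snap('wrist','wrist2.png');
s=r.observe();print(s['t'],s['qpos'],s['tcp_pos'],s['ee_rot'],s['width'],s['contact_force'],s['torque'])
h=np.array([417,-210,45]);T=np.array([592.4,-210.4,238.7])
for th in np.arange(0,0.66,0.04):
    c,q=np.cos(th),np.sin(th); v=T-h
    print(round(th,2),np.round([v[0]*c-v[2]*q-v[0], v[0]*q+v[2]*c-v[2]],1))
```

```text
3.7333 [-3.41403458e-01  4.73675518e-01 -2.05946557e-01  8.91559552e-01
 -3.57619612e-04  1.24478090e+00] [ 592.04052705 -210.42168254  239.21569358] [-2.23833143e+00 -2.20415038e+00  7.69537332e-04] 0.13237699319019453 [-4.41866758  0.33377262  5.68083325] [ 0.12110727  0.82879485 -0.15938341]
0.0 [0. 0.]
0.04 [-7.9  6.9]
0.08 [-16.   13.4]
0.12 [-24.4  19.6]
0.16 [-33.1  25.5]
0.2 [-42.  31.]
0.24 [-51.1  36.1]
0.28 [-60.4  40.9]
0.32 [-69.8  45.3]
0.36 [-79.5  49.4]
0.4 [-89.3  53. ]
0.44 [-99.2  56.3]
0.48 [-109.3   59.1]
0.52 [-119.4   61.5]
0.56 [-129.7   63.6]
0.6 [-140.    65.2]
0.64 [-150.4   66.4]
```

View pics/wrist2.png

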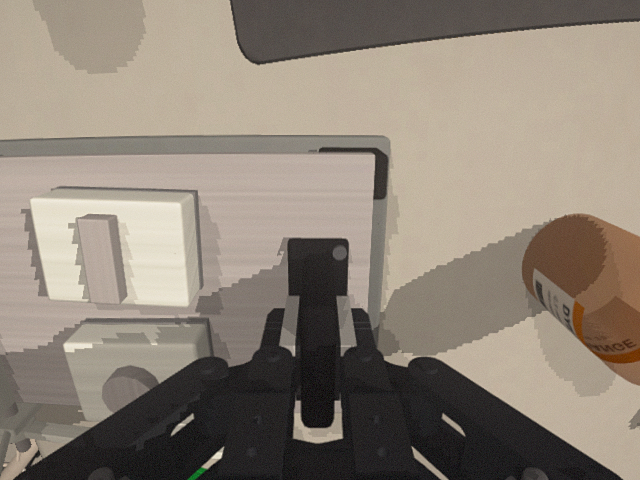

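Request:
apply_moves(commands=[{"x": -1,"y": 0,"z": 0.9,"wx": 0,"wy": -0.005,"wz": 0,"grip": 4},{"x": -3.4,"y": 0,"z": 3,"wx": 0,"wy": -0.0175,"wz": 0,"grip": 4},{"x": -6.9,"y": 0.1,"z": 6,"wx": 0,"wy": -0.035,"wz": 0,"grip": 4},{"x": -10.9,"y": 0.1,"z": 9.3,"wx": -0.001,"wy": -0.055,"wz": 0,"grip": 4},{"x": -15,"y": 0.2,"z": 12.6,"wx": -0.001,"wy": -0.075,"wz": 0,"grip": 4},{"x": -19.2,"y": 0.2,"z": 15.8,"wx": -0.001,"wy": -0.095,"wz": 0,"grip": 4},{"x": -23.4,"y": 0.3,"z": 18.9,"wx": -0.002,"wy": -0.115,"wz": 0,"grip": 4},{"x": -27.6,"y": 0.4,"z": 21.8,"wx": -0.002,"wy": -0.135,"wz": 0,"grip": 4},{"x": -30.9,"y": 0.4,"z": 24,"wx": -0.002,"wy": -0.15,"wz": 0,"grip": 4},{"x": -33.1,"y": 0.4,"z": 25.5,"wx": -0.002,"wy": -0.16,"wz": 0,"grip": 4}])

```text
t: 4.57
tcp_pos: [558.6, -209.9, 264.6]
ee_rot: [2.153, 2.121, 0.172]
contact_force: [3.7, -1.5, -11.9]
width: 0.133
```

```bash
cat > chk.py <<'E'
from h import *
import sys
from scipy.spatial.transform import Rotation as Ro
d=snap('wrist',sys.argv[1]+'.png')
s=r.observe(); z=Ro.from_rotvec(s['ee_rot']).as_matrix()[:,2]
print(round(s['t'],2),'tilt',np.round(np.arctan2(z[0],-z[2]),4),np.round(s['tcp_pos'],1),'F',np.round(s['contact_force'],1),np.round(s['torque'],1),np.round(s['width'],3))
if len(sys.argv)>2:
    a=load(sys.argv[2])['image'][150:480,0:300]; b=d['image'][150:480,0:300]
    print('diff',np.abs(a.astype(int)-b).mean(), (np.abs(a.astype(int)-b).max(2)>60).sum())
    cv2.imwrite('pics/'+sys.argv[1]+'_2.png',np.hstack([a,b])[:,:,::-1])
E
python3 chk.py w3 wrist2
```

```text
4.62 tilt 0.1619 [ 558.4 -210.   264.8] F [ 2.9 -0.2 -9. ] [-0.2 -0.1 -0.2] 0.133
diff 8.41788888888889 1146
```

View pics/w3_2.png

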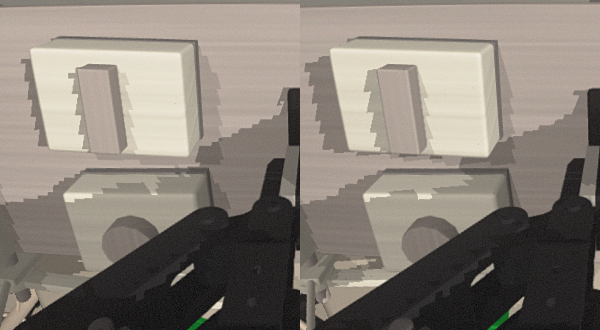

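Request:
apply_moves(commands=[{"x": -1.8,"y": 0,"z": 1.1,"wx": 0,"wy": -0.008,"wz": 0,"grip": 4},{"x": -5.3,"y": 0.1,"z": 3.3,"wx": 0,"wy": -0.024,"wz": 0,"grip": 4},{"x": -8.9,"y": 0.1,"z": 5.5,"wx": -0.001,"wy": -0.04,"wz": 0,"grip": 4},{"x": -13.4,"y": 0.2,"z": 8.1,"wx": -0.001,"wy": -0.06,"wz": 0,"grip": 4},{"x": -18,"y": 0.2,"z": 10.6,"wx": -0.001,"wy": -0.08,"wz": 0,"grip": 4},{"x": -22.6,"y": 0.3,"z": 13,"wx": -0.001,"wy": -0.1,"wz": 0,"grip": 4},{"x": -27.3,"y": 0.4,"z": 15.4,"wx": -0.002,"wy": -0.12,"wz": 0,"grip": 4},{"x": -32,"y": 0.4,"z": 17.6,"wx": -0.002,"wy": -0.14,"wz": 0,"grip": 4},{"x": -35.3,"y": 0.5,"z": 19.1,"wx": -0.002,"wy": -0.154,"wz": 0,"grip": 4},{"x": -36.7,"y": 0.5,"z": 19.8,"wx": -0.002,"wy": -0.16,"wz": 0,"grip": 4}])

```text
t: 5.45
tcp_pos: [521.8, -209.4, 284.3]
ee_rot: [2.062, 2.031, 0.33]
contact_force: [4.9, -1.2, -11.6]
width: 0.132
```

```bash
python3 chk.py w4 w3
```

```text
5.5 tilt 0.3213 [ 521.8 -209.4  284.5] F [ 0.5  0.8 -5.7] [-0.2  0.7 -0.2] 0.132
diff 8.49626936026936 663
```

View pics/w4_2.png

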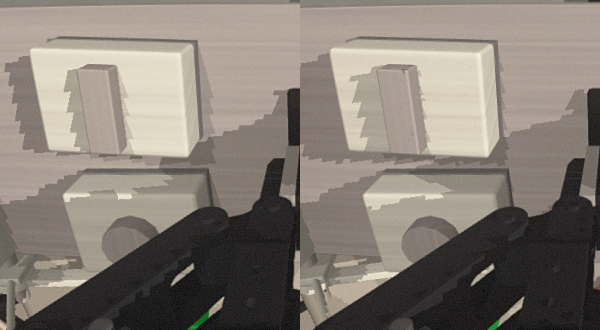

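Request:
apply_moves(commands=[{"x": -0.8,"y": 0,"z": 0.3,"wx": 0,"wy": -0.0033,"wz": 0,"grip": 4},{"x": -1.6,"y": 0,"z": 0.7,"wx": 0,"wy": -0.0067,"wz": 0,"grip": 4},{"x": -2.4,"y": 0,"z": 1,"wx": 0,"wy": -0.01,"wz": 0,"grip": 4},{"x": -3.2,"y": 0,"z": 1.4,"wx": 0,"wy": -0.0133,"wz": 0,"grip": 4},{"x": -4,"y": 0,"z": 1.7,"wx": 0,"wy": -0.0167,"wz": 0,"grip": 4},{"x": -4.8,"y": 0.1,"z": 2.1,"wx": 0,"wy": -0.02,"wz": 0,"grip": 4},{"x": -4.8,"y": 0.1,"z": 2.1,"wx": 0,"wy": -0.02,"wz": 0,"grip": 4},{"x": -4.8,"y": 0.1,"z": 2.1,"wx": 0,"wy": -0.02,"wz": 0,"grip": 4},{"x": -4.8,"y": 0.1,"z": 2.1,"wx": 0,"wy": -0.02,"wz": 0,"grip": 4},{"x": -4.8,"y": 0.1,"z": 2.1,"wx": 0,"wy": -0.02,"wz": 0,"grip": 4}])

```text
t: 6.33
tcp_pos: [517.6, -209.4, 286.0]
ee_rot: [2.052, 2.021, 0.348]
contact_force: [1.9, 0.2, -10.0]
width: 0.131
```

```bash
python3 chk.py w5 w4
```

```text
6.38 tilt 0.3394 [ 517.6 -209.4  286. ] F [ 1.7 -1.2 -9.9] [-0.3  1.  -0.3] 0.128
diff 4.389323232323233 108
```

View pics/w5_2.png

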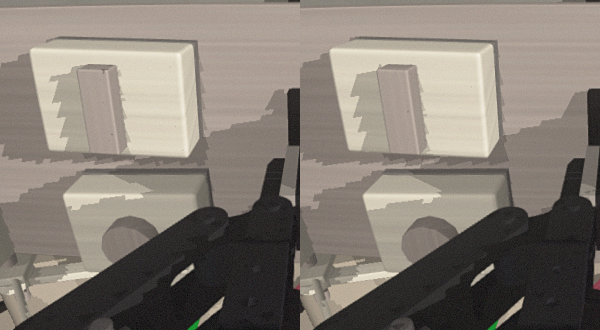

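Request:
apply_moves(commands=[{"x": -0.8,"y": 0,"z": 0.3,"wx": 0,"wy": -0.0033,"wz": 0,"grip": 4},{"x": -1.6,"y": 0,"z": 0.7,"wx": 0,"wy": -0.0067,"wz": 0,"grip": 4},{"x": -2.4,"y": 0,"z": 1,"wx": 0,"wy": -0.01,"wz": 0,"grip": 4},{"x": -3.2,"y": 0,"z": 1.3,"wx": 0,"wy": -0.0133,"wz": 0,"grip": 4},{"x": -4,"y": 0,"z": 1.6,"wx": 0,"wy": -0.0167,"wz": 0,"grip": 4},{"x": -4.9,"y": 0.1,"z": 2,"wx": 0,"wy": -0.02,"wz": 0,"grip": 4},{"x": -4.9,"y": 0.1,"z": 2,"wx": 0,"wy": -0.02,"wz": 0,"grip": 4},{"x": -4.9,"y": 0.1,"z": 2,"wx": 0,"wy": -0.02,"wz": 0,"grip": 4},{"x": -4.9,"y": 0.1,"z": 2,"wx": 0,"wy": -0.02,"wz": 0,"grip": 4},{"x": -4.9,"y": 0.1,"z": 2,"wx": 0,"wy": -0.02,"wz": 0,"grip": 4}])

```text
t: 7.22
tcp_pos: [512.6, -209.3, 288.1]
ee_rot: [2.04, 2.009, 0.367]
contact_force: [-0.6, -0.9, -9.2]
width: 0.133
```

```bash
cat >> chk.py <<'E'
    a=cv2.cvtColor(load('wrist2')['image'],cv2.COLOR_RGB2GRAY);b=cv2.cvtColor(d['image'],cv2.COLOR_RGB2GRAY)
    for n,(x,y,w,h) in {'bar':(70,205,60,105),'barR':(175,180,35,100),'round':(85,355,80,65),'roundR':(185,310,30,45)}.items():
        m=cv2.matchTemplate(b[max(0,y-12):y+h+12,0:x+w+40],a[y:y+h,x:x+w],cv2.TM_CCOEFF_NORMED); _,v,_,p=cv2.minMaxLoc(m); print(n,'shift',p[0]-x,p[1]-12,round(v,2))
E
python3 chk.py w6 w5
```

```text
7.27 tilt 0.3595 [ 512.7 -209.3  288.1] F [-1.5 -1.3 -9.1] [-0.4  1.4 -0.4] 0.128
diff 4.2381919191919195 125
bar shift 0 0 0.7
barR shift 0 0 0.89
round shift 0 0 0.99
roundR shift 0 1 0.86
```

View pics/w6_2.png

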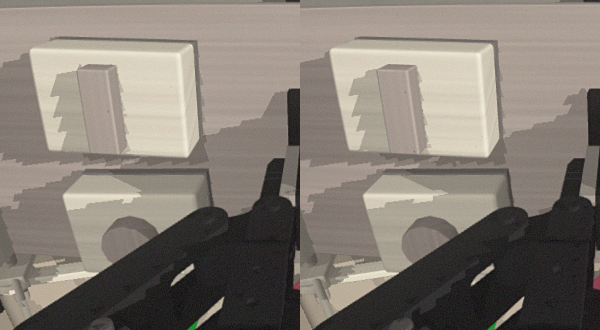

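Request:
apply_moves(commands=[{"x": -0.8,"y": 0,"z": 0.3,"wx": 0,"wy": -0.0033,"wz": 0,"grip": 4},{"x": -1.6,"y": 0,"z": 0.6,"wx": 0,"wy": -0.0067,"wz": 0,"grip": 4},{"x": -2.4,"y": 0,"z": 0.9,"wx": 0,"wy": -0.01,"wz": 0,"grip": 4},{"x": -3.2,"y": 0,"z": 1.2,"wx": 0,"wy": -0.0133,"wz": 0,"grip": 4},{"x": -4,"y": 0,"z": 1.5,"wx": 0,"wy": -0.0167,"wz": 0,"grip": 4},{"x": -4.9,"y": 0.1,"z": 1.9,"wx": 0,"wy": -0.02,"wz": 0,"grip": 4},{"x": -4.9,"y": 0.1,"z": 1.9,"wx": 0,"wy": -0.02,"wz": 0,"grip": 4},{"x": -4.9,"y": 0.1,"z": 1.9,"wx": 0,"wy": -0.02,"wz": 0,"grip": 4},{"x": -4.9,"y": 0.1,"z": 1.9,"wx": 0,"wy": -0.02,"wz": 0,"grip": 4},{"x": -4.9,"y": 0.1,"z": 1.9,"wx": 0,"wy": -0.02,"wz": 0,"grip": 4}])

```text
t: 8.1
tcp_pos: [507.8, -209.3, 290.0]
ee_rot: [2.029, 1.998, 0.385]
contact_force: [-1.8, -2.0, -11.6]
width: 0.126
```

```bash
python3 chk.py w7 w6
```

```text
8.15 tilt 0.3796 [ 507.8 -209.3  290. ] F [ -1.5  -2.9 -10. ] [-0.7  1.6 -0.4] 0.132
diff 4.361959595959596 117
bar shift 0 0 0.7
barR shift 0 0 0.88
round shift -2 1 0.99
roundR shift -2 1 0.85
```

Request:
apply_moves(commands=[{"x": 0,"y": 0,"z": 0,"wx": 0,"wy": 0,"wz": 0,"grip": 4},{"x": 0,"y": 0,"z": 0,"wx": 0,"wy": 0,"wz": 0,"grip": 4},{"x": 0,"y": 0,"z": 0,"wx": 0,"wy": 0,"wz": 0,"grip": 4},{"x": 0,"y": 0,"z": 0,"wx": 0,"wy": 0,"wz": 0,"grip": 4},{"x": 0,"y": 0,"z": 0,"wx": 0,"wy": 0,"wz": 0,"grip": 4},{"x": 0,"y": 0,"z": 0,"wx": 0,"wy": 0,"wz": 0,"grip": 4},{"x": 0,"y": 0,"z": 0,"wx": 0,"wy": 0,"wz": 0,"grip": 4},{"x": 0,"y": 0,"z": 0,"wx": 0,"wy": 0,"wz": 0,"grip": 4},{"x": 0,"y": 0,"z": 0,"wx": 0,"wy": 0,"wz": 0,"grip": 4},{"x": 0,"y": 0,"z": 0,"wx": 0,"wy": 0,"wz": 0,"grip": 4}])

```text
t: 8.98
tcp_pos: [507.8, -209.2, 290.0]
ee_rot: [2.028, 1.998, 0.385]
contact_force: [-5.0, -3.1, -8.2]
width: 0.128
```

```bash
python3 chk.py w8 w6
```

```text
9.03 tilt 0.3796 [ 507.8 -209.3  290. ] F [-4.6 -2.8 -7.7] [-0.7  2.  -0.5] 0.132
diff 5.054656565656566 471
bar shift 0 0 0.69
barR shift 0 0 0.88
round shift -5 3 0.97
roundR shift -8 1 0.86
```

View pics/w8_2.png

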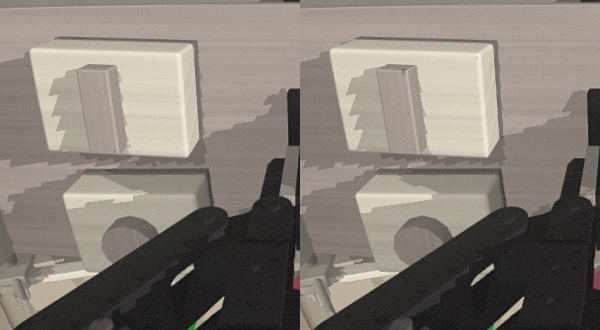

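Request:
apply_moves(commands=[{"x": -0.8,"y": 0,"z": 0.3,"wx": 0,"wy": -0.0033,"wz": 0,"grip": 4},{"x": -1.6,"y": 0,"z": 0.6,"wx": 0,"wy": -0.0067,"wz": 0,"grip": 4},{"x": -2.4,"y": 0,"z": 0.9,"wx": 0,"wy": -0.01,"wz": 0,"grip": 4},{"x": -2.4,"y": 0,"z": 0.9,"wx": 0,"wy": -0.01,"wz": 0,"grip": 4},{"x": -2.4,"y": 0,"z": 0.9,"wx": 0,"wy": -0.01,"wz": 0,"grip": 4},{"x": -2.4,"y": 0,"z": 0.9,"wx": 0,"wy": -0.01,"wz": 0,"grip": 4},{"x": -2.4,"y": 0,"z": 0.9,"wx": 0,"wy": -0.01,"wz": 0,"grip": 4},{"x": -2.4,"y": 0,"z": 0.9,"wx": 0,"wy": -0.01,"wz": 0,"grip": 4},{"x": -2.4,"y": 0,"z": 0.9,"wx": 0,"wy": -0.01,"wz": 0,"grip": 4},{"x": -2.4,"y": 0,"z": 0.9,"wx": 0,"wy": -0.01,"wz": 0,"grip": 4}])

```text
t: 9.87
tcp_pos: [505.5, -209.2, 290.8]
ee_rot: [2.023, 1.992, 0.395]
contact_force: [-0.5, -3.5, -13.9]
width: 0.133
```

```bash
python3 chk.py w9 w8
```

```text
9.92 tilt 0.3895 [ 505.4 -209.2  290.7] F [ -1.4  -4.2 -14.2] [-1.1  1.9 -0.5] 0.138
diff 8.266074074074075 2546
bar shift 0 0 0.69
barR shift 0 0 0.87
round shift 19 -12 0.85
roundR shift -58 0 0.76
```

View pics/w9_2.png

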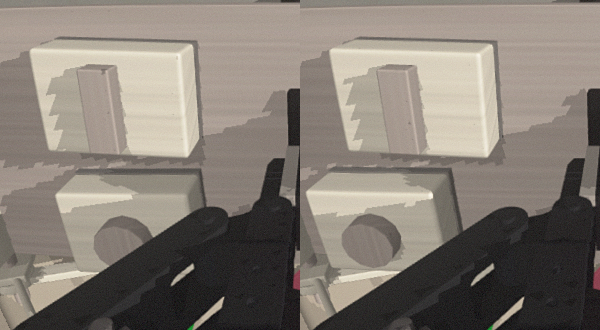

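Round slider is now sliding; hold still.

Request:
apply_moves(commands=[{"x": 0,"y": 0,"z": 0,"wx": 0,"wy": 0,"wz": 0,"grip": 4},{"x": 0,"y": 0,"z": 0,"wx": 0,"wy": 0,"wz": 0,"grip": 4},{"x": 0,"y": 0,"z": 0,"wx": 0,"wy": 0,"wz": 0,"grip": 4},{"x": 0,"y": 0,"z": 0,"wx": 0,"wy": 0,"wz": 0,"grip": 4},{"x": 0,"y": 0,"z": 0,"wx": 0,"wy": 0,"wz": 0,"grip": 4},{"x": 0,"y": 0,"z": 0,"wx": 0,"wy": 0,"wz": 0,"grip": 4},{"x": 0,"y": 0,"z": 0,"wx": 0,"wy": 0,"wz": 0,"grip": 4},{"x": 0,"y": 0,"z": 0,"wx": 0,"wy": 0,"wz": 0,"grip": 4},{"x": 0,"y": 0,"z": 0,"wx": 0,"wy": 0,"wz": 0,"grip": 4},{"x": 0,"y": 0,"z": 0,"wx": 0,"wy": 0,"wz": 0,"grip": 4}])

```text
t: 10.75
tcp_pos: [505.4, -209.2, 290.8]
ee_rot: [2.023, 1.992, 0.395]
contact_force: [-1.0, -4.3, -14.8]
width: 0.133
```

```bash
python3 chk.py w10 w9; python3 -c "
from h import *
d=snap('scene','s10.png');cv2.imwrite('pics/s10c.png',cv2.resize(d['image'][150:310,290:490,::-1],None,fx=4,fy=3.75,interpolation=2))"
```

```text
10.8 tilt 0.3896 [ 505.4 -209.2  290.8] F [ -2.   -5.6 -14.4] [-1.2  2.1 -0.6] 0.134
diff 7.3363265993266 2242
bar shift 0 0 0.69
barR shift 0 0 0.87
round shift 20 -12 0.83
roundR shift -111 -1 0.69
```

View pics/w10_2.png

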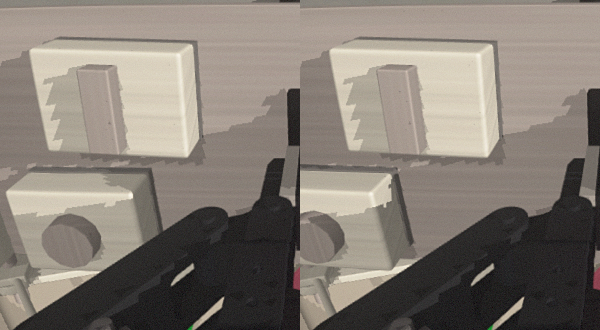

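View pics/s10c.png

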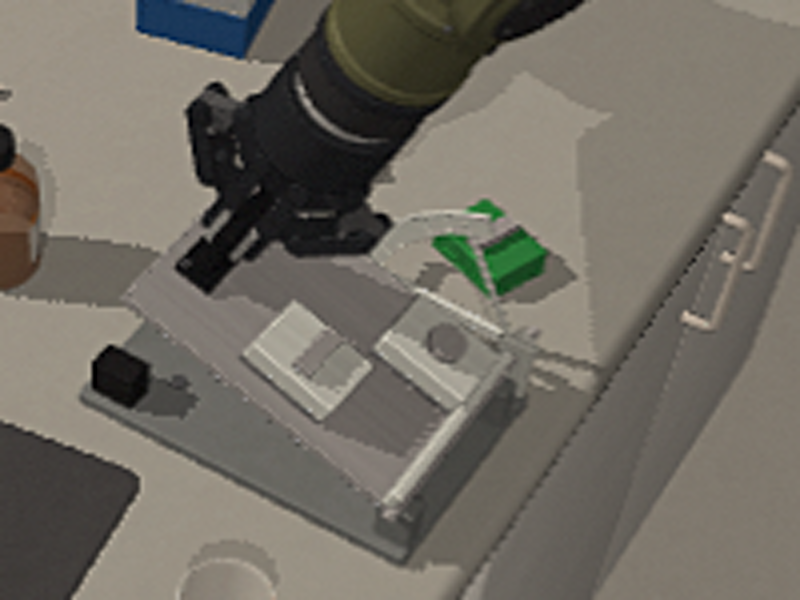

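Request:
apply_moves(commands=[{"x": 0,"y": 0,"z": 0,"wx": 0,"wy": 0,"wz": 0,"grip": 4},{"x": 0,"y": 0,"z": 0,"wx": 0,"wy": 0,"wz": 0,"grip": 4},{"x": 0,"y": 0,"z": 0,"wx": 0,"wy": 0,"wz": 0,"grip": 4},{"x": 0,"y": 0,"z": 0,"wx": 0,"wy": 0,"wz": 0,"grip": 4},{"x": 0,"y": 0,"z": 0,"wx": 0,"wy": 0,"wz": 0,"grip": 4},{"x": 0,"y": 0,"z": 0,"wx": 0,"wy": 0,"wz": 0,"grip": 4},{"x": 0,"y": 0,"z": 0,"wx": 0,"wy": 0,"wz": 0,"grip": 4},{"x": 0,"y": 0,"z": 0,"wx": 0,"wy": 0,"wz": 0,"grip": 4},{"x": 0,"y": 0,"z": 0,"wx": 0,"wy": 0,"wz": 0,"grip": 4},{"x": 0,"y": 0,"z": 0,"wx": 0,"wy": 0,"wz": 0,"grip": 4}])

```text
t: 11.68
tcp_pos: [505.4, -209.2, 290.8]
ee_rot: [2.023, 1.992, 0.395]
contact_force: [-1.6, -5.1, -15.7]
width: 0.127
```

```bash
python3 chk.py w11 w10; python3 -c "
from h import *
d=snap('scene','s11.png');cv2.imwrite('pics/s11c.png',cv2.resize(d['image'][150:310,290:490,::-1],None,fx=4,fy=3.75,interpolation=2))
d=snap('side','d11.png');cv2.imwrite('pics/d11c.png',cv2.resize(d['image'][180:330,220:420,::-1],None,fx=4,fy=4,interpolation=2))"
```

```text
11.73 tilt 0.3896 [ 505.4 -209.2  290.8] F [ -2.1  -4.5 -14.9] [-1.2  2.1 -0.6] 0.132
diff 3.124922558922559 0
bar shift 0 0 0.69
barR shift 0 0 0.87
round shift 20 -12 0.83
roundR shift -111 -1 0.69
```

View pics/d11c.png

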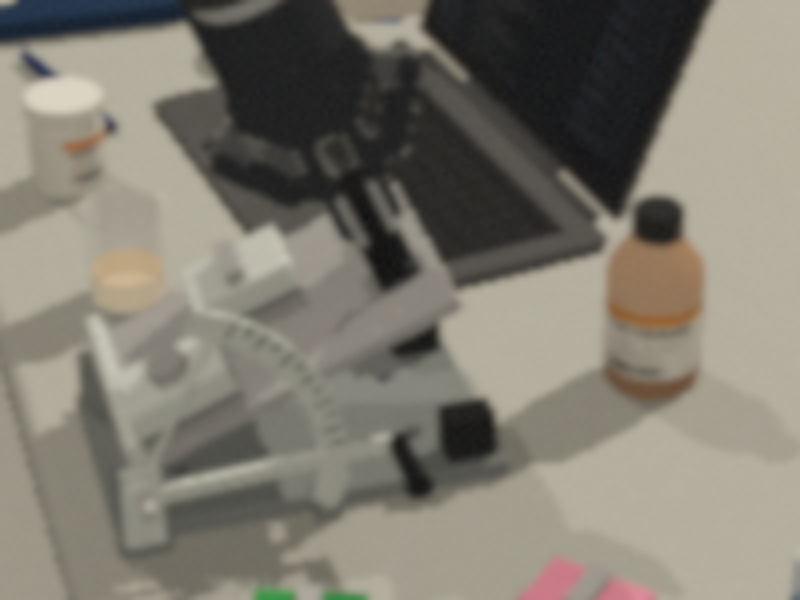

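View pics/s11c.png

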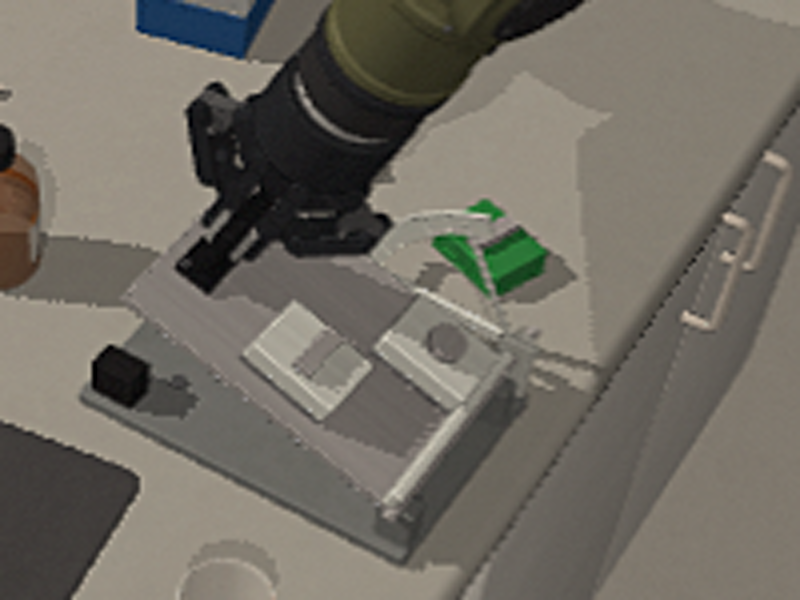

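Request:
apply_moves(commands=[{"x": 0,"y": 0,"z": 0,"wx": 0,"wy": 0,"wz": 0,"grip": 14},{"x": 0,"y": 0,"z": 0,"wx": 0,"wy": 0,"wz": 0,"grip": 20},{"x": 0,"y": 0,"z": 0,"wx": 0,"wy": 0,"wz": 0,"grip": 28},{"x": 0,"y": 0,"z": 0,"wx": 0,"wy": 0,"wz": 0,"grip": 34},{"x": 0,"y": 0,"z": 0,"wx": 0,"wy": 0,"wz": 0,"grip": 34},{"x": -2,"y": 0,"z": 5,"wx": 0,"wy": 0,"wz": 0,"grip": 34},{"x": -6,"y": 0,"z": 15,"wx": 0,"wy": 0,"wz": 0,"grip": 34},{"x": -12,"y": 0,"z": 29,"wx": 0,"wy": 0,"wz": 0,"grip": 34},{"x": -20,"y": 0,"z": 49,"wx": 0,"wy": 0,"wz": 0,"grip": 34},{"x": -30,"y": 0,"z": 73,"wx": 0,"wy": 0,"wz": 0,"grip": 34}])

```text
t: 12.67
tcp_pos: [474.8, -208.9, 364.6]
ee_rot: [2.023, 1.993, 0.396]
contact_force: [0.8, -0.2, 0.2]
width: 0.396
```

```bash
python3 chk.py w12
python3 - <<'E'
from h import *
d=snap('scene','s12.png');cv2.imwrite('pics/s12c.png',cv2.resize(d['image'][150:310,290:490,::-1],None,fx=4,fy=3.75,interpolation=2))
d=snap('side','d12.png');cv2.imwrite('pics/d12c.png',cv2.resize(d['image'][180:330,220:420,::-1],None,fx=4,fy=4,interpolation=2))
a=load('d11')['image'].astype(int);b=d['image']
print((np.abs(a-b).max(2)>60)[230:330,240:330].sum())
# current tool axis & target rot
from scipy.spatial.transform import Rotation as Ro
s=r.observe();R=Ro.from_rotvec(s['ee_rot'])
R0=Ro.from_rotvec([2.238,2.204,0.0])
Rt=Ro.from_rotvec([0.3,0,0])*R0
print('turn to pin',(Rt*R.inv()).as_rotvec().round(3), R0.as_matrix().round(3).tolist())
z=Rt.as_matrix()[:,2]; print('TCP at pin',np.array([555,-321,45])-155*z)
E
```

```text
12.72 tilt 0.3954 [ 475.1 -209.6  370.3] F [-0.3 -0.   3.6] [-0.   0.2 -0. ] 0.4
32
turn to pin [0.302 0.392 0.059] [[0.015, 1.0, 0.0], [1.0, -0.015, -0.0], [-0.0, 0.0, -1.0]]
TCP at pin [ 554.94210484 -366.74946295  193.09450796]
```

View pics/d12c.png

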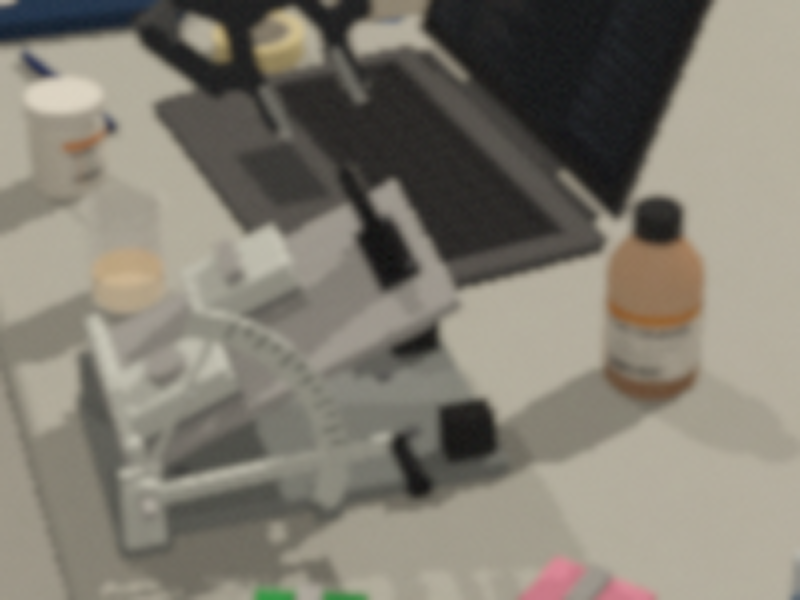

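View pics/w12.png

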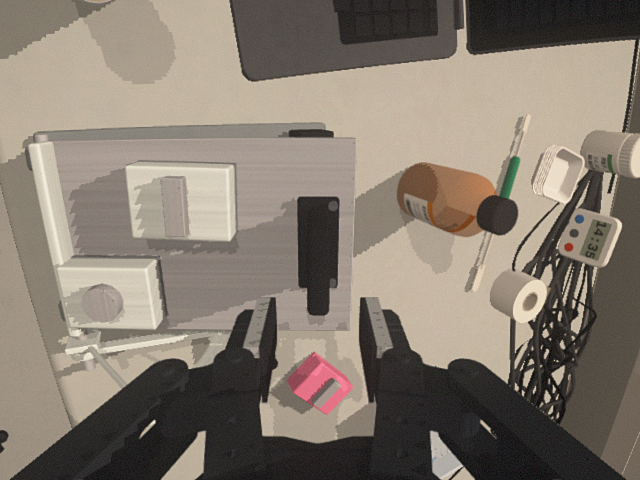

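Request:
apply_moves(commands=[{"x": 4,"y": -10,"z": 2,"wx": 0.015,"wy": 0.02,"wz": 0.003,"grip": 34},{"x": 12,"y": -30,"z": 5,"wx": 0.045,"wy": 0.06,"wz": 0.009,"grip": 34},{"x": 22,"y": -55,"z": 6,"wx": 0.085,"wy": 0.11,"wz": 0.017,"grip": 34},{"x": 33,"y": -80,"z": 5,"wx": 0.13,"wy": 0.17,"wz": 0.025,"grip": 34},{"x": 44,"y": -105,"z": 0,"wx": 0.17,"wy": 0.22,"wz": 0.033,"grip": 34},{"x": 54,"y": -128,"z": -8,"wx": 0.21,"wy": 0.27,"wz": 0.041,"grip": 34},{"x": 64,"y": -148,"z": -20,"wx": 0.245,"wy": 0.32,"wz": 0.048,"grip": 34},{"x": 72,"y": -164,"z": -35,"wx": 0.275,"wy": 0.36,"wz": 0.054,"grip": 34},{"x": 77,"y": -175,"z": -48,"wx": 0.295,"wy": 0.385,"wz": 0.058,"grip": 34},{"x": 79,"y": -181,"z": -58,"wx": 0.302,"wy": 0.392,"wz": 0.059,"grip": 34}])

```text
t: 13.65
tcp_pos: [555.0, -391.5, 302.7]
ee_rot: [-2.07, -2.037, -0.304]
contact_force: [-0.6, 0.6, 0.4]
width: 0.398
```

```bash
python3 chk.py w13
python3 - <<'E'
from h import *
print(r.observe()['qpos'].round(2),r.observe()['ee_rot'])
E
```

```text
13.7 tilt -0.0094 [ 554.5 -391.6  300.8] F [-0.6 -0.1 -1.8] [-0.4  0.  -0. ] 0.397
[-0.67  0.63  0.17  1.32  0.23  0.9 ] [-2.06927746 -2.03523874 -0.30317358]
```

View pics/w13.png

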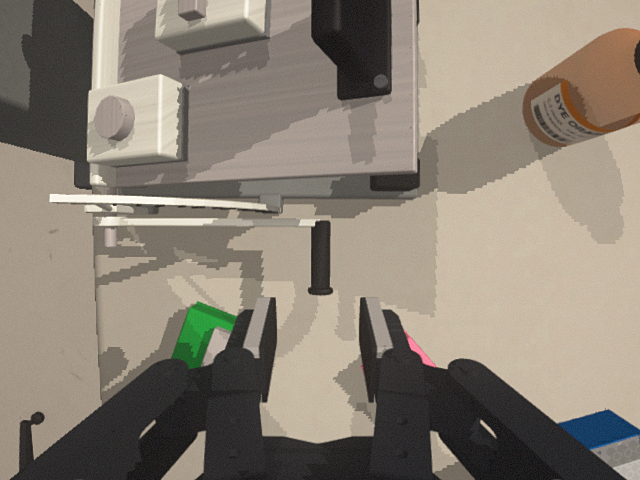

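Run:
```python
from h import *
d=load('w13')
for p in [(321,224),(320,285),(320,292),(105,221)]: print(p,onz(d,p,45).round(1))
s=load('d12')
cs=lambda u,v:(220+u/4,180+v/4)
print(tri(d,(320,292),s,cs(423,493)), tri(d,(321,222),s,cs(402,438)))
print('quad',onz(d,(275,203),60).round(1), ony(s,cs(205,310),-295).round(), onz(d,(50,198),140).round())
print(proj(d,[[555,-320,45]]))
```

```text
(321, 224) [ 555.5 -301.9   45. ]
(320, 285) [ 554.3 -341.2   45. ]
(320, 292) [ 554.2 -345.7   45. ]
(105, 221) [ 412.5 -297.6   45. ]
(array([ 555.82927166, -345.43524555,   49.43606224]), np.float64(3.3412488872385047)) (array([ 557.49924877, -301.27828709,   54.3119449 ]), np.float64(4.188139548451795))
quad [ 527.9 -288.8   60. ] [ 457. -295.  154.] [ 442. -290.  140.]
[[320.69245997 252.22928   ]]
```

Request:
apply_moves(commands=[{"x": 0,"y": 0,"z": -12,"wx": 0,"wy": 0,"wz": 0,"grip": 34},{"x": 0,"y": 0,"z": -28,"wx": 0,"wy": 0,"wz": 0,"grip": 34},{"x": 0,"y": 3,"z": -46,"wx": 0,"wy": 0,"wz": 0,"grip": 34},{"x": 0,"y": 9,"z": -66,"wx": 0,"wy": 0,"wz": 0,"grip": 34},{"x": 0,"y": 14,"z": -84,"wx": 0,"wy": 0,"wz": 0,"grip": 34},{"x": 0,"y": 18,"z": -98,"wx": 0,"wy": 0,"wz": 0,"grip": 34},{"x": 0,"y": 20,"z": -107,"wx": 0,"wy": 0,"wz": 0,"grip": 34},{"x": 0,"y": 22,"z": -112,"wx": 0,"wy": 0,"wz": 0,"grip": 34},{"x": 0,"y": 22,"z": -112,"wx": 0,"wy": 0,"wz": 0,"grip": 34},{"x": 0,"y": 22,"z": -112,"wx": 0,"wy": 0,"wz": 0,"grip": 34}])

```text
t: 14.53
tcp_pos: [554.7, -368.1, 194.8]
ee_rot: [-2.072, -2.042, -0.306]
contact_force: [-0.4, -1.4, -0.1]
width: 0.389
```

```bash
python3 chk.py w14
```

```text
14.58 tilt -0.0035 [ 554.9 -368.4  195.1] F [-0.5  0.6  0.1] [-0.3 -0.  -0. ] 0.397
```

View pics/w14.png

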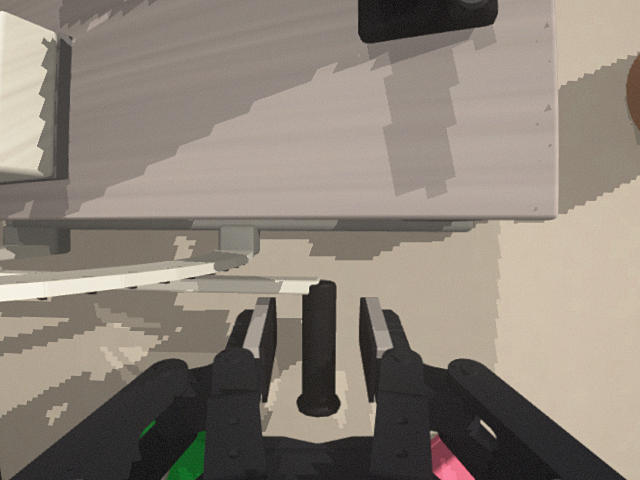

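Request:
apply_moves(commands=[{"x": 0,"y": 0,"z": 0,"wx": 0,"wy": 0,"wz": 0,"grip": 26},{"x": 0,"y": 0,"z": 0,"wx": 0,"wy": 0,"wz": 0,"grip": 20},{"x": 0,"y": 0,"z": 0,"wx": 0,"wy": 0,"wz": 0,"grip": 16},{"x": 0,"y": 0,"z": 0,"wx": 0,"wy": 0,"wz": 0,"grip": 13},{"x": 0,"y": 0,"z": 0,"wx": 0,"wy": 0,"wz": 0,"grip": 10},{"x": 0,"y": 0,"z": 0,"wx": 0,"wy": 0,"wz": 0,"grip": 8},{"x": 0,"y": 0,"z": 0,"wx": 0,"wy": 0,"wz": 0,"grip": 6},{"x": 0,"y": 0,"z": 0,"wx": 0,"wy": 0,"wz": 0,"grip": 6},{"x": 0,"y": 0,"z": 0,"wx": 0,"wy": 0,"wz": 0,"grip": 6},{"x": 0,"y": 0,"z": 0,"wx": 0,"wy": 0,"wz": 0,"grip": 6}], grip_force=30)

```text
t: 15.42
tcp_pos: [555.0, -368.4, 194.2]
ee_rot: [-2.072, -2.041, -0.306]
contact_force: [3.8, -0.5, 2.5]
width: 0.128
```

```bash
python3 chk.py w15
python3 - <<'E'
import numpy as np
h=np.array([416.5,45]);T=np.array([554.8,194.7]); v=T-h
for th in np.arange(0.0,0.4,0.03).tolist()+[.389]:
    c,q=np.cos(th),np.sin(th); print(round(th,3),np.round([v[0]*c-v[1]*q-v[0], v[0]*q+v[1]*c-v[1]],1))
E
```

```text
15.47 tilt -0.0039 [ 555.  -368.4  194.2] F [ 2.5 -1.5  2.2] [-0.4 -0.7 -0.3] 0.131
0.0 [0. 0.]
0.03 [-4.6  4.1]
0.06 [-9.2  8. ]
0.09 [-14.   11.8]
0.12 [-18.9  15.5]
0.15 [-23.9  19. ]
0.18 [-29.   22.3]
0.21 [-34.2  25.5]
0.24 [-39.5  28.6]
0.27 [-44.9  31.5]
0.3 [-50.4  34.2]
0.33 [-56.   36.7]
0.36 [-61.6  39.1]
0.39 [-67.3  41.3]
0.389 [-67.1  41.3]
```

View pics/w15.png

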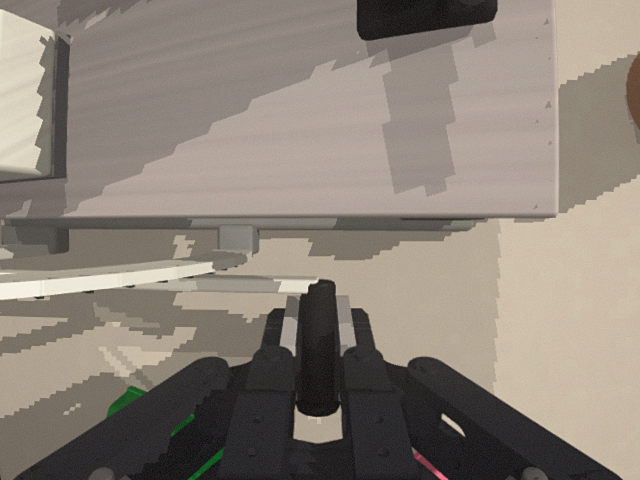

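Request:
apply_moves(commands=[{"x": -1.5,"y": 0,"z": 1.4,"wx": 0,"wy": -0.01,"wz": 0,"grip": 6},{"x": -4.6,"y": 0.1,"z": 4.1,"wx": 0,"wy": -0.03,"wz": 0,"grip": 6},{"x": -9.2,"y": 0.1,"z": 8,"wx": -0.001,"wy": -0.06,"wz": 0,"grip": 6},{"x": -14,"y": 0.2,"z": 11.8,"wx": -0.001,"wy": -0.09,"wz": 0,"grip": 6},{"x": -18.9,"y": 0.2,"z": 15.5,"wx": -0.002,"wy": -0.12,"wz": 0,"grip": 6},{"x": -23.9,"y": 0.3,"z": 19,"wx": -0.002,"wy": -0.15,"wz": 0,"grip": 6},{"x": -29,"y": 0.4,"z": 22.3,"wx": -0.002,"wy": -0.18,"wz": 0,"grip": 6},{"x": -34.2,"y": 0.4,"z": 25.5,"wx": -0.003,"wy": -0.21,"wz": 0,"grip": 6},{"x": -37.7,"y": 0.5,"z": 27.6,"wx": -0.003,"wy": -0.23,"wz": 0,"grip": 6},{"x": -39.5,"y": 0.5,"z": 28.6,"wx": -0.003,"wy": -0.24,"wz": 0,"grip": 6}])

```text
t: 16.3
tcp_pos: [515.1, -367.9, 223.2]
ee_rot: [-2.127, -2.175, -0.58]
contact_force: [6.0, -1.6, -1.4]
width: 0.127
```

```bash
python3 chk.py w16
```

```text
16.35 tilt 0.239 [ 515.  -367.9  223.4] F [ 5.8 -1.4  1.5] [-0.3 -0.9 -0.4] 0.129
```

View pics/w16.png

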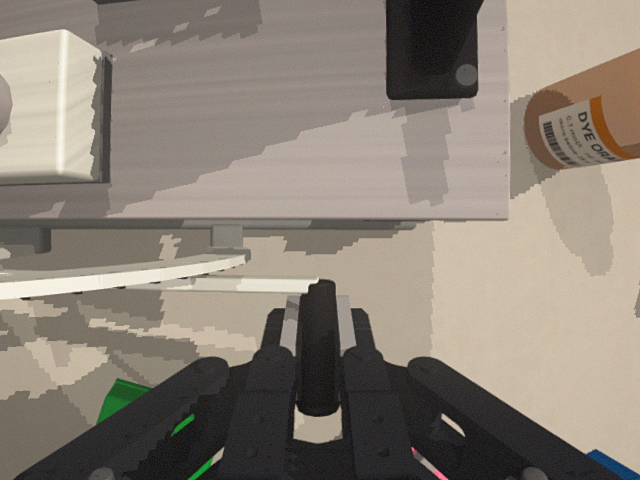

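Request:
apply_moves(commands=[{"x": -2.7,"y": 0,"z": 1.5,"wx": 0,"wy": -0.015,"wz": 0,"grip": 6},{"x": -5.4,"y": 0.1,"z": 2.9,"wx": 0,"wy": -0.03,"wz": 0,"grip": 6},{"x": -8.1,"y": 0.1,"z": 4.3,"wx": -0.001,"wy": -0.045,"wz": 0,"grip": 6},{"x": -10.9,"y": 0.1,"z": 5.6,"wx": -0.001,"wy": -0.06,"wz": 0,"grip": 6},{"x": -13.7,"y": 0.2,"z": 6.9,"wx": -0.001,"wy": -0.075,"wz": 0,"grip": 6},{"x": -16.5,"y": 0.2,"z": 8.1,"wx": -0.001,"wy": -0.09,"wz": 0,"grip": 6},{"x": -20.2,"y": 0.3,"z": 9.8,"wx": -0.001,"wy": -0.11,"wz": 0,"grip": 6},{"x": -24,"y": 0.3,"z": 11.3,"wx": -0.002,"wy": -0.13,"wz": 0,"grip": 6},{"x": -27.6,"y": 0.4,"z": 12.7,"wx": -0.002,"wy": -0.149,"wz": 0,"grip": 6},{"x": -27.6,"y": 0.4,"z": 12.7,"wx": -0.002,"wy": -0.149,"wz": 0,"grip": 6}])

```text
t: 17.18
tcp_pos: [487.6, -367.5, 236.2]
ee_rot: [2.067, 2.163, 0.731]
contact_force: [5.1, -1.5, 2.9]
width: 0.13
```

```bash
python3 chk.py w17
python3 - <<'E'
from h import *
from scipy.spatial.transform import Rotation as Ro
s=r.observe();R=Ro.from_rotvec(s['ee_rot']).as_matrix()
g=s['tcp_pos']+155*R[:,2]; print('grasp',g.round(1),np.arctan2(g[2]-45,g[0]-417+1.4), 'axis',R[:,2].round(3))
d=snap('side','d17.png');cv2.imwrite('pics/d17c.png',cv2.resize(d['image'][180:330,220:420,::-1],None,fx=4,fy=4,interpolation=2))
E
```

```text
17.23 tilt 0.3869 [ 487.7 -367.5  236.1] F [ 4.6 -0.7  3.2] [-0.3 -0.6 -0.4] 0.127
grasp [ 543.6 -322.2   98.9] 0.39826697957827667 axis [ 0.361  0.292 -0.886]
```

View pics/d17c.png

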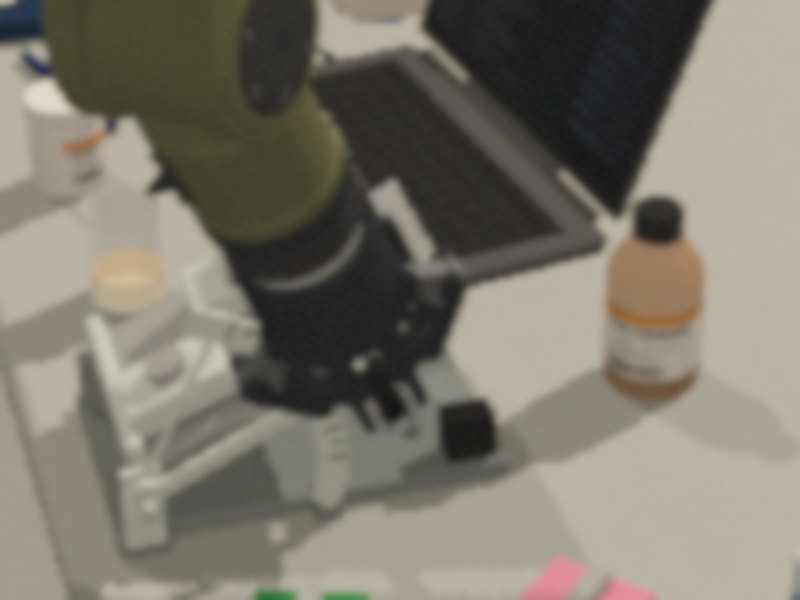

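View pics/w17.png

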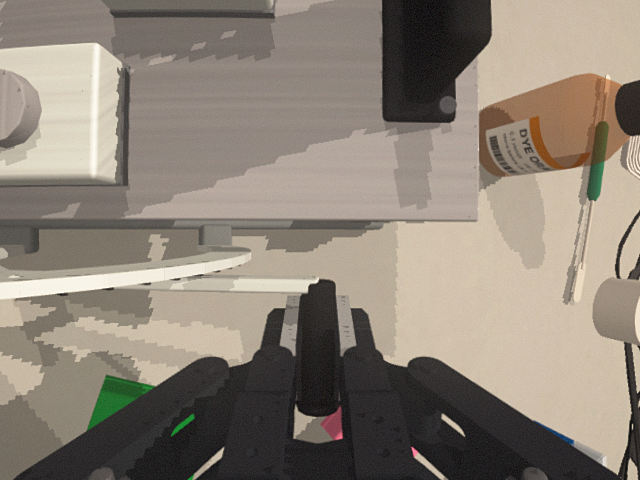

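Request:
apply_moves(commands=[{"x": 0,"y": 0,"z": 0,"wx": 0,"wy": 0,"wz": 0,"grip": 13},{"x": 0,"y": 0,"z": 0,"wx": 0,"wy": 0,"wz": 0,"grip": 18},{"x": 0,"y": 0,"z": 0,"wx": 0,"wy": 0,"wz": 0,"grip": 25},{"x": 0,"y": 0,"z": 0,"wx": 0,"wy": 0,"wz": 0,"grip": 32},{"x": 0,"y": 0,"z": 0,"wx": 0,"wy": 0,"wz": 0,"grip": 34},{"x": -2,"y": -2,"z": 5,"wx": 0,"wy": 0,"wz": 0,"grip": 34},{"x": -7,"y": -6,"z": 18,"wx": 0,"wy": 0,"wz": 0,"grip": 34},{"x": -15,"y": -12,"z": 37,"wx": 0,"wy": 0,"wz": 0,"grip": 34},{"x": -25,"y": -20,"z": 61,"wx": 0,"wy": 0,"wz": 0,"grip": 34},{"x": -36,"y": -29,"z": 88,"wx": 0,"wy": 0,"wz": 0,"grip": 34}])

```text
t: 18.12
tcp_pos: [450.7, -395.9, 323.3]
ee_rot: [2.072, 2.168, 0.729]
contact_force: [-0.0, -0.7, -0.2]
width: 0.397
```

Request:
apply_moves(commands=[{"x": -5,"y": -15,"z": 12,"wx": 0,"wy": 0,"wz": 0,"grip": 34},{"x": -10,"y": -40,"z": 25,"wx": 0,"wy": 0,"wz": 0,"grip": 34},{"x": -15,"y": -65,"z": 35,"wx": 0,"wy": 0,"wz": 0,"grip": 34},{"x": -15,"y": -90,"z": 40,"wx": 0,"wy": 0,"wz": 0,"grip": 34},{"x": -15,"y": -110,"z": 40,"wx": 0,"wy": 0,"wz": 0,"grip": 34},{"x": -15,"y": -120,"z": 40,"wx": 0,"wy": 0,"wz": 0,"grip": 34},{"x": -15,"y": -120,"z": 40,"wx": 0,"wy": 0,"wz": 0,"grip": 34},{"x": -15,"y": -120,"z": 40,"wx": 0,"wy": 0,"wz": 0,"grip": 34},{"x": -15,"y": -120,"z": 40,"wx": 0,"wy": 0,"wz": 0,"grip": 34},{"x": -15,"y": -120,"z": 40,"wx": 0,"wy": 0,"wz": 0,"grip": 34}])

```text
t: 18.95
tcp_pos: [436.5, -515.4, 363.2]
ee_rot: [2.07, 2.167, 0.729]
contact_force: [0.7, 0.0, -0.8]
width: 0.399
```

```bash
python3 chk.py w18
python3 - <<'E'
from h import *
d=snap('side','d18.png');cv2.imwrite('pics/d18c.png',cv2.resize(d['image'][200:330,220:420,::-1],None,fx=4,fy=4,interpolation=2))
d=snap('scene','s18.png');cv2.imwrite('pics/s18c.png',cv2.resize(d['image'][150:310,290:490,::-1],None,fx=4,fy=3.75,interpolation=2))
E
```

```text
19.0 tilt 0.3832 [ 436.6 -515.4  363.4] F [0.8 0.4 0.4] [-0.3  0.3 -0. ] 0.399
```

View pics/d18c.png

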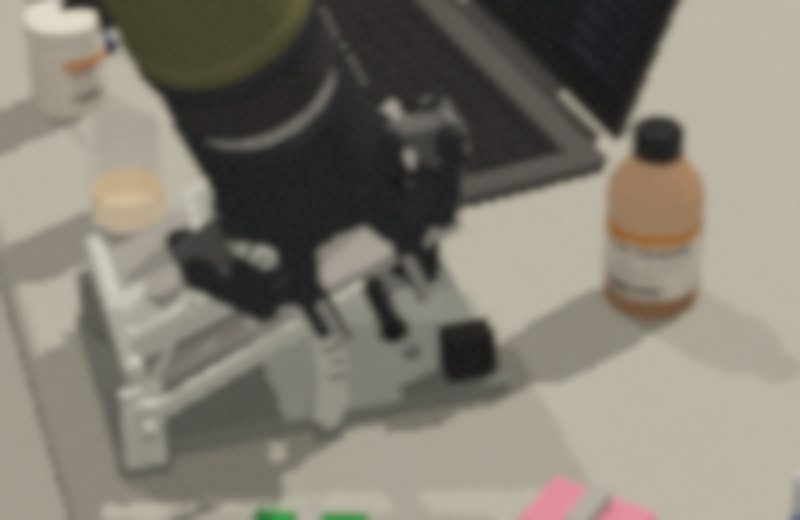

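View pics/s18c.png

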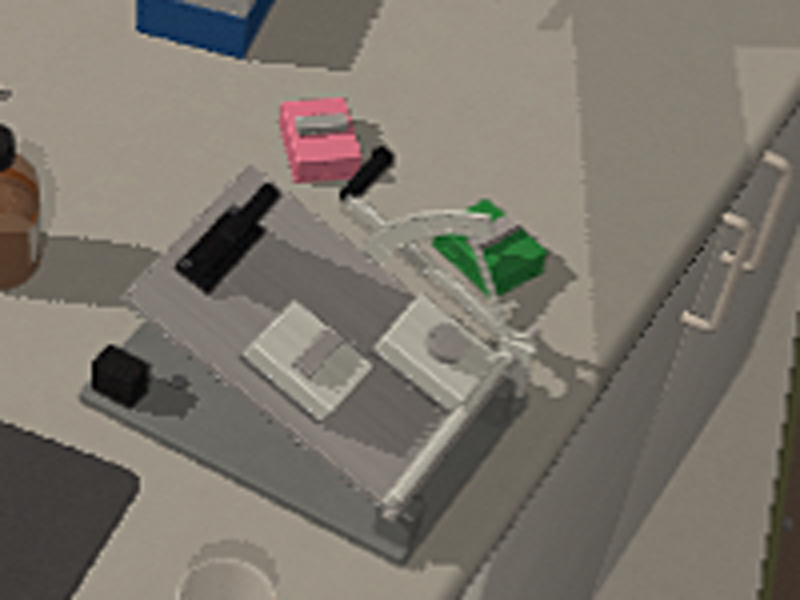

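View pics/w18.png

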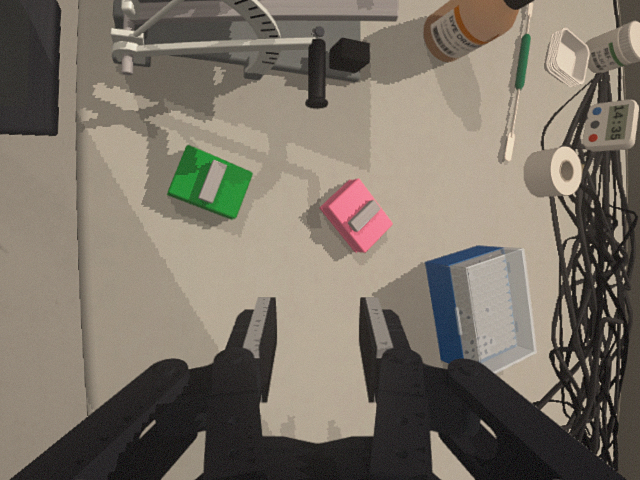

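Run:
```python
from h import *
d=load('s18');w=load('w18');s0=load('scene0')
c=lambda u,v:(290+u/4,150+v/3.75)
def ramp(th,a,y,n): # a along, n normal, y left of hinge
    X=np.array([np.cos(th),0,np.sin(th)]);N=np.array([-np.sin(th),0,np.cos(th)])
    p=np.array([417,-207.7,45])+a*X+n*N+np.array([0.013*y,y,0]); p[1]-=0.013*(p[0]-417); return p
obs={'farL':(c(130,292),195,66,4),'farR':(c(250,168),195,-66,4),'pinin':(c(347,195),140,-93,0),'knob':(c(387,155),140,-134,0)}
obs0={'farL':((290+103/4,165+325/4),195,66,4),'farR':((290+225/4,165+188/4),195,-66,4),'pinin':((290+320/4,165+195/4),140,-93,0),'knob':((290+357/4,165+155/4),140,-134,0)}
ths=np.linspace(-.1,.6,701)
def best(cam,o):
    for k,(uv,a,y,n) in o.items():
        e=[np.linalg.norm(proj(cam,ramp(t,a,y,n))[0]-uv) for t in ths]; i=int(np.argmin(e)); print(k,round(ths[i],3),round(e[i],1))
best(s0,obs0);best(d,obs)
print('wrist'); best(w,{'knob':((316,104),140,-133,0),'pinin':((318,42),140,-93,0),'farR':((397,18),195,-66,4)})
best(load('w12'),{'farL':((354,139),195,66,4),'farR':((350,330),195,-66,4)})
```

```text
farL 0.017 0.7
farR 0.005 1.1
pinin 0.057 0.2
knob 0.056 0.7
farL 0.438 0.3
farR 0.38 0.5
pinin 0.433 0.3
knob 0.469 1.0
wrist
knob 0.404 2.0
pinin 0.475 0.9
farR 0.35 4.1
farL 0.53 3.7
farR 0.408 2.8
```

Run:
```python
from h import *
def crop(f,x,y,w,h,s,o): cv2.imwrite(o,cv2.resize(load(f)['image'][y:y+h,x:x+w,::-1],None,fx=s,fy=s,interpolation=2))
crop('s18',350,170,60,45,12,'pics/c1.png'); crop('w18',270,0,110,120,5,'pics/c2.png')
```

```text
(no output)
```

View pics/c1.png

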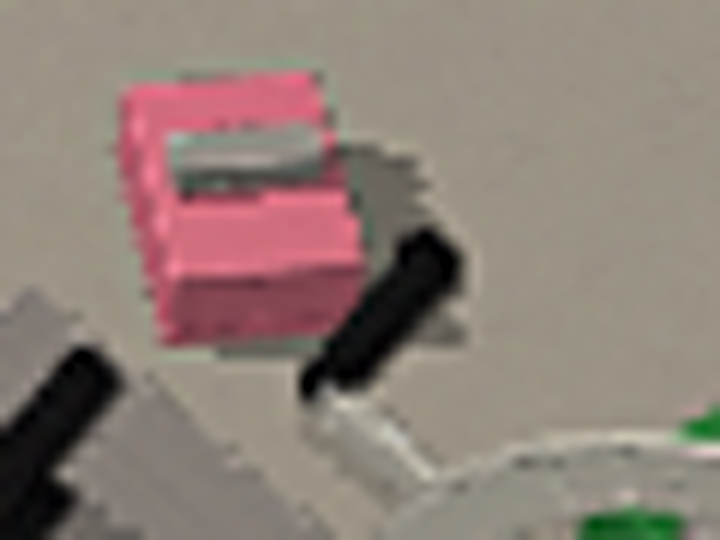

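View pics/c2.png

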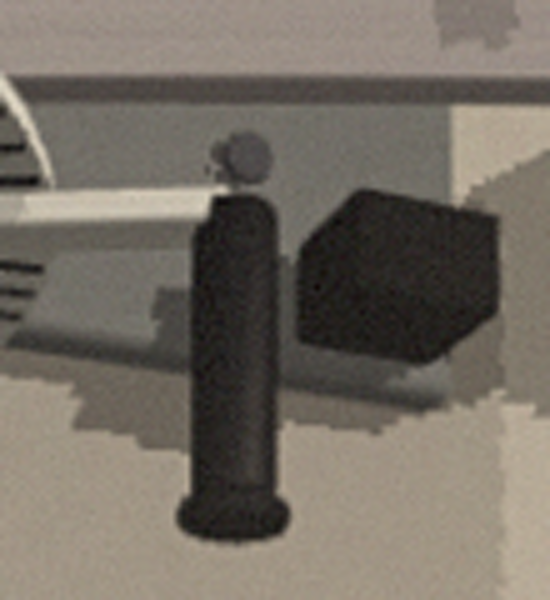

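Run:
```python
from h import *
s=load('s18');w=load('w18')
print('knob',tri(w,(316.6,103),s,(386.3,191.5)))
s0=load('scene0');w13=load('w13')
print('knob0',tri(w13,(320,290),s0,(290+357/4-.5,165+155/4+1)))
print('tab topR', tri(load('w12'),(318,312),s,(350+90/12,170+370/12)))
for n in ('wrist1','w18'):
    d=load(n);print(n,np.array(d['eye']).round(),cv2.Rodrigues(np.array(d['rotation']))[0][:,2].round(3))
```

```text
knob (array([ 540.00551132, -343.69277064,  105.45233104]), np.float64(1.412883967176855))
knob0 (array([ 554.28908829, -343.75837936,   48.8794919 ]), np.float64(0.12154550375025207))
tab topR (array([ 563.01700974, -242.44529347,  148.76316304]), np.float64(0.26340912295494523))
wrist1 [ 593. -125.  298.] [-0.005 -0.323 -0.946]
w18 [ 439. -427.  358.] [ 0.371 -0.032 -0.928]
```

Run:
```python
from h import *
from scipy.spatial.transform import Rotation as Ro
R=Ro.from_rotvec(r.observe()['ee_rot']);R0=Ro.from_rotvec([2.238,2.204,0.0])
print(((Ro.from_rotvec([.9,0,0])*R0)*R.inv()).as_rotvec().round(3))
```

```text
[0.595 0.373 0.113]
```

Request:
apply_moves(commands=[{"x": 5,"y": -5,"z": -4,"wx": 0.05,"wy": 0.03,"wz": 0.01,"grip": 34},{"x": 13,"y": -10,"z": -14,"wx": 0.12,"wy": 0.08,"wz": 0.023,"grip": 34},{"x": 22,"y": -14,"z": -28,"wx": 0.2,"wy": 0.125,"wz": 0.038,"grip": 34},{"x": 31,"y": -15,"z": -44,"wx": 0.29,"wy": 0.18,"wz": 0.055,"grip": 34},{"x": 40,"y": -15,"z": -60,"wx": 0.38,"wy": 0.24,"wz": 0.072,"grip": 34},{"x": 49,"y": -15,"z": -74,"wx": 0.46,"wy": 0.29,"wz": 0.088,"grip": 34},{"x": 56,"y": -15,"z": -86,"wx": 0.53,"wy": 0.33,"wz": 0.1,"grip": 34},{"x": 61,"y": -15,"z": -94,"wx": 0.575,"wy": 0.36,"wz": 0.109,"grip": 34},{"x": 63,"y": -15,"z": -98,"wx": 0.595,"wy": 0.373,"wz": 0.113,"grip": 34},{"x": 63,"y": -15,"z": -98,"wx": 0.595,"wy": 0.373,"wz": 0.113,"grip": 34}])

```text
t: 19.93
tcp_pos: [500.2, -530.6, 261.5]
ee_rot: [-1.692, -1.665, -0.805]
contact_force: [0.1, -0.8, -0.2]
width: 0.394
```

```bash
python3 chk.py w19; python3 -c "
from h import *
print(r.observe()['qpos'].round(2))"
```

```text
19.98 tilt -0.0017 [ 500.  -530.9  263.1] F [ 0.6 -0.1 -0.2] [-0.9 -0.1  0. ] 0.396
[-0.92  1.14  0.86  2.08  0.5   0.46]
```

View pics/w19.png

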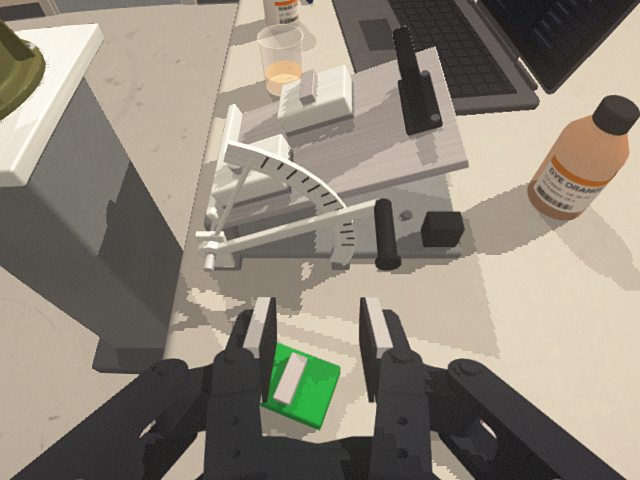

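Run:
```python
from h import *
d=load('w19');cv2.imwrite('pics/c3.png',cv2.resize(d['image'][120:280,190:480,::-1],None,fx=2.75,fy=2.75,interpolation=2))
```

```text
(no output)
```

View pics/c3.png

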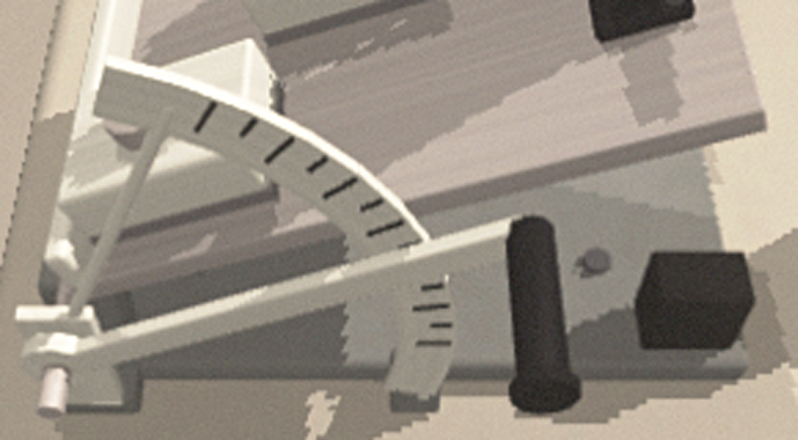

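Run:
```python
from h import *
d=load('w19');c=lambda u,v:(190+u/2.75,120+v/2.75)
def ang(p,q,y):
    a=ony(d,c(*p),y);b=ony(d,c(*q),y); v=b-a; print(a.round(1),b.round(1),'ang',round(np.arctan2(v[2],v[0]),3))
for y in (-276,-273): ang((430,207),(765,112),y); ang((440,229),(765,131),y); ang((110,300),(440,229),y)
for y in (-299,-302): ang((105,335),(508,221),y); ang((110,361),(508,243),y)
# base plate edge (level) check
a=(150,378);b=(745,376); ang(a,b,-290)
```

```text
[ 520.8 -276.    83.5] [ 599.7 -276.   118.2] ang 0.415
[ 524.  -276.    73.9] [ 601.7 -276.   111.6] ang 0.451
[ 427.7 -276.    42.1] [ 524.  -276.    73.9] ang 0.319
[ 521.1 -273.    79.7] [ 601.3 -273.   115.1] ang 0.415
[ 524.4 -273.    70. ] [ 603.4 -273.   108.3] ang 0.451
[ 426.4 -273.    37.6] [ 524.4 -273.    70. ] ang 0.319
[ 432.3 -299.    59.1] [ 536.9 -299.   106.5] ang 0.426
[ 430.9 -299.    45.2] [ 537.8 -299.    97.9] ang 0.458
[ 433.6 -302.    63.9] [ 536.2 -302.   110.4] ang 0.426
[ 432.2 -302.    50.3] [ 537.1 -302.   101.9] ang 0.458
[ 437.1 -290.    19.6] [ 622.1 -290.    14.9] ang -0.025
```

Run:
```python
from h import *
d=load('w19');c=lambda u,v:(190+u/2.75,120+v/2.75)
def pt(n,p,y,off=0):
    a=ony(d,c(*p),y); v=a-[417+.013*(y+208),0,45]; print(n,a.round(1),'ang',round(np.arctan2(v[2],v[0])-off,3),'len',round(np.hypot(v[0],v[2]),1))
pt('rampRu',(765,112),-276,4/195);pt('rampRl',(765,131),-276,-4/195)
pt('knob',(545,390),-342.5)
pt('pinmid',(538,300),-321)
pt('bar mid at pin',(508,232),-299)
for th in (0.36,.389,.42): print(th,[((proj(d,p)[0]-[190,120])*2.75).round() for p in ([417-1.8+140*np.cos(th),-342,45+140*np.sin(th)],[417-1.3+140*np.cos(th),-302,45+140*np.sin(th)],[416+195*np.cos(th)-4*np.sin(th),-276,45+195*np.sin(th)+4*np.cos(th)],[415.7,-299,45])])
print('tab', ((proj(d,[592,-210,0])[0]-[190,120])*2.75).round())
```

```text
rampRu [ 599.7 -276.   118.2] ang 0.359 len 197.7
rampRl [ 601.7 -276.   111.6] ang 0.365 len 197.2
knob [ 541.4 -342.5  103.2] ang 0.432 len 138.9
pinmid [ 541.7 -321.   105.9] ang 0.45 len 140.1
bar mid at pin [ 537.4 -299.   102.3] ang 0.44 len 134.4
0.36 [array([561., 407.]), array([544., 261.]), array([753., 114.]), array([ 57., 362.])]
0.389 [array([557., 399.]), array([540., 252.]), array([751.,  99.]), array([ 57., 362.])]
0.42 [array([552., 390.]), array([535., 242.]), array([747.,  82.]), array([ 57., 362.])]
tab [606. 207.]
```

Run:
```python
from h import *
def multi(obs):
    A=np.zeros((3,3));b=np.zeros(3)
    rs=[ray(load(f),p) for f,p in obs]
    for e,v in rs: M=np.eye(3)-np.outer(v,v);A+=M;b+=M@e
    X=np.linalg.solve(A,b); print(X.round(1),[round(float(np.linalg.norm(np.cross(X-e,v))),1) for e,v in rs]); return X
c=lambda u,v:(190+u/2.75,120+v/2.75)
c2=lambda u,v:(270+u/5,v/5)
c1=lambda u,v:(350+u/12,170+v/12)
k=multi([('w19',c(545,390)),('w18',c2(233,515)),('s18',c1(435,258))])
k=multi([('w19',c(545,390)),('w18',c2(233,515))])
print('knob ang',np.arctan2(k[2]-45,k[0]-415.2))
i=multi([('w19',c(530,222)),('w18',c2(243,200)),('s18',c1(318,380))])
# ramp far right upper corner
q=multi([('w19',c(765,112)),('s18',(290+250/4,150+168/3.75)),('w12',(350,330))])
q=multi([('w19',c(765,112)),('w12',(350,330))])
q=multi([('w19',c(765,112)),('s18',(290+250/4,150+168/3.75))])
print('ramp ang',np.arctan2(q[2]-45,q[0]-416)-4/195)
# start
multi([('w13',(320,290)),('scene0',(290+357/4-.5,165+155/4+1)),('wrist1',(272,399))])
multi([('w13',(320,290)),('wrist1',(272,399))])
multi([('wrist1',(350,323)),('scene0',(290+225/4,165+188/4))])
```

```text
[ 540.4 -343.7  105.3] [0.6, 0.4, 0.9]
[ 541.1 -343.4  104.7] [0.0, 0.0]
knob ang 0.44293218274438845
[ 542.  -299.8  107.2] [0.1, 0.2, 0.1]
[ 597.2 -278.6  120.5] [1.2, 2.7, 1.7]
[ 597.9 -279.4  121.9] [0.0, 0.0]
[ 597.1 -277.8  119.4] [1.8, 1.8]
ramp ang 0.36931773255987316
[ 554.2 -343.6   50.5] [0.1, 1.0, 1.1]
[ 554.4 -343.2   52.6] [0.2, 0.2]
[ 615.5 -287.8   34.7] [1.3, 1.3]
```

Run:
```python
from h import *
a=cv2.resize(load('w19')['image'][220:280,190:240,::-1],None,fx=8,fy=8,interpolation=2)
b=cv2.resize(load('w18')['image'][20:80,100:150,::-1],None,fx=8,fy=8,interpolation=2)
cv2.imwrite('pics/c4.png',np.hstack([a,b]))
a=cv2.resize(load('w19')['image'][140:180,435:475,::-1],None,fx=9,fy=9,interpolation=2)
b=cv2.resize(load('w12')['image'][310:350,330:370,::-1],None,fx=9,fy=9,interpolation=2)
cv2.imwrite('pics/c5.png',np.hstack([a,b]))
```

```text
(no output)
```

View pics/c4.png

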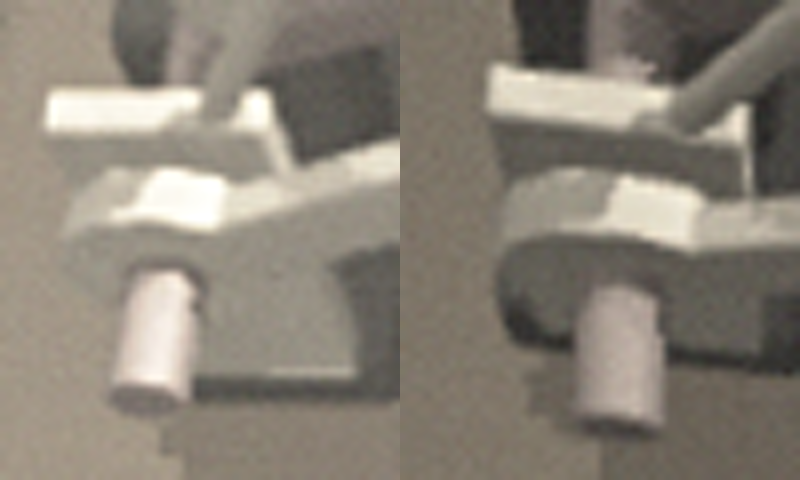

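View pics/c5.png

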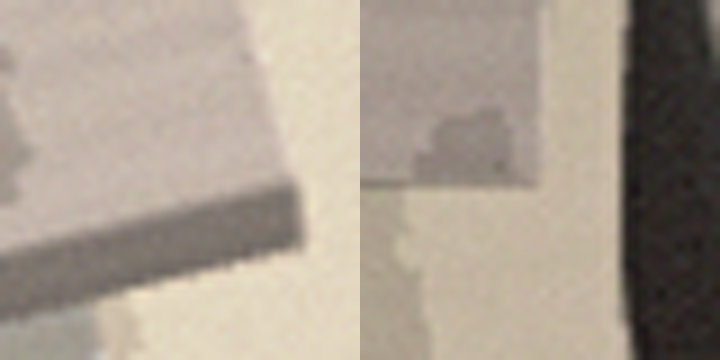

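Run:
```python
from h import *
print('hinge end',tri(load('w19'),(208.75,269.5),load('w18'),(127.25,73.3)))
q=tri(load('w19'),(467.8,160.9),load('w12'),(350,330.3));print('corner',q, np.arctan2(q[0][2]-45,q[0][0]-416)-4/195)
for y in(-276,-277.5): 
  q=ony(load('w19'),(467.8,160.9),y);print(q,np.arctan2(q[2]-45,q[0]-416)-4/195)
```

```text
hinge end (array([ 415.62896741, -314.10204355,   43.45060391]), np.float64(0.41509460357567274))
corner (array([ 597.68028206, -279.58081954,  121.9196135 ]), np.float64(0.3254277434537174)) 0.37998401226173345
[ 599.49516974 -276.          118.06874011] 0.3584454022498063
[ 598.67433467 -277.5         119.65062763] 0.36743170883138215
```

Request:
apply_moves(commands=[{"x": -4,"y": 1,"z": 8,"wx": -0.04,"wy": -0.025,"wz": -0.008,"grip": 34},{"x": -13,"y": 3,"z": 22,"wx": -0.12,"wy": -0.075,"wz": -0.023,"grip": 34},{"x": -24,"y": 6,"z": 40,"wx": -0.22,"wy": -0.138,"wz": -0.042,"grip": 34},{"x": -35,"y": 9,"z": 58,"wx": -0.32,"wy": -0.2,"wz": -0.061,"grip": 34},{"x": -46,"y": 11,"z": 74,"wx": -0.42,"wy": -0.263,"wz": -0.08,"grip": 34},{"x": -55,"y": 13,"z": 87,"wx": -0.51,"wy": -0.32,"wz": -0.097,"grip": 34},{"x": -63,"y": 20,"z": 98,"wx": -0.595,"wy": -0.373,"wz": -0.113,"grip": 34},{"x": -60,"y": 42,"z": 92,"wx": -0.595,"wy": -0.373,"wz": -0.113,"grip": 34},{"x": -57,"y": 66,"z": 84,"wx": -0.595,"wy": -0.373,"wz": -0.113,"grip": 34},{"x": -53,"y": 92,"z": 74,"wx": -0.595,"wy": -0.373,"wz": -0.113,"grip": 34}])

```text
t: 20.82
tcp_pos: [445.4, -438.5, 342.4]
ee_rot: [2.066, 2.161, 0.725]
contact_force: [-0.0, -0.7, -0.3]
width: 0.396
```

Request:
apply_moves(commands=[{"x": 3,"y": 20,"z": -8,"wx": 0,"wy": 0,"wz": 0,"grip": 34},{"x": 5,"y": 36,"z": -14,"wx": 0,"wy": 0,"wz": 0,"grip": 34},{"x": 5,"y": 43,"z": -16,"wx": 0,"wy": 0,"wz": 0,"grip": 34},{"x": 8,"y": 45,"z": -24,"wx": 0,"wy": 0,"wz": 0,"grip": 34},{"x": 15,"y": 51,"z": -40,"wx": 0,"wy": 0,"wz": 0,"grip": 34},{"x": 23,"y": 57,"z": -60,"wx": 0,"wy": 0,"wz": 0,"grip": 34},{"x": 31,"y": 64,"z": -80,"wx": 0,"wy": 0,"wz": 0,"grip": 34},{"x": 37,"y": 69,"z": -95,"wx": 0,"wy": 0,"wz": 0,"grip": 34},{"x": 41,"y": 72,"z": -104,"wx": 0,"wy": 0,"wz": 0,"grip": 34},{"x": 41,"y": 72,"z": -104,"wx": 0,"wy": 0,"wz": 0,"grip": 34}])

```text
t: 21.65
tcp_pos: [487.4, -366.9, 233.5]
ee_rot: [2.072, 2.167, 0.729]
contact_force: [-0.1, 0.8, -0.6]
width: 0.401
```

```bash
python3 chk.py w20; python3 -c "
from h import *
print(r.observe()['ee_rot'])"
```

```text
21.7 tilt 0.383 [ 487.4 -367.4  234.7] F [-0.7 -0.2 -0.2] [-0.3  0.4 -0. ] 0.399
[2.07109035 2.16600427 0.72844438]
```

View pics/w20.png

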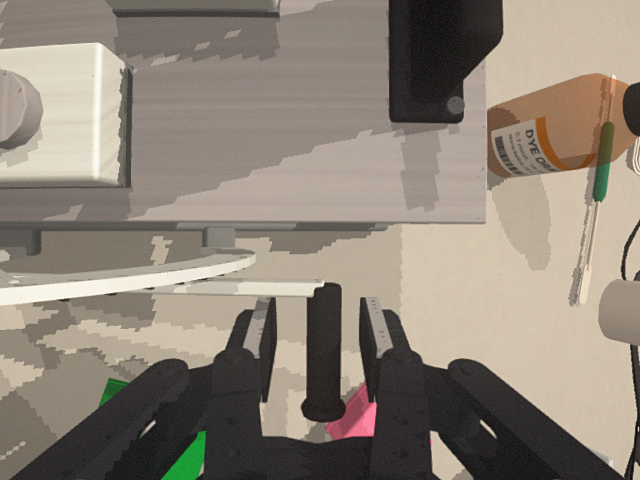

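Request:
apply_moves(commands=[{"x": 0,"y": 0,"z": 0,"wx": 0,"wy": 0,"wz": 0,"grip": 24},{"x": 0,"y": 0,"z": 0,"wx": 0,"wy": 0,"wz": 0,"grip": 18},{"x": 0,"y": 0,"z": 0,"wx": 0,"wy": 0,"wz": 0,"grip": 14},{"x": 0,"y": 0,"z": 0,"wx": 0,"wy": 0,"wz": 0,"grip": 11},{"x": 0,"y": 0,"z": 0,"wx": 0,"wy": 0,"wz": 0,"grip": 8},{"x": 0,"y": 0,"z": 0,"wx": 0,"wy": 0,"wz": 0,"grip": 6},{"x": 0,"y": 0,"z": 0,"wx": 0,"wy": 0,"wz": 0,"grip": 6},{"x": 0,"y": 0,"z": 0,"wx": 0,"wy": 0,"wz": 0,"grip": 6},{"x": 0,"y": 0,"z": 0,"wx": 0,"wy": 0,"wz": 0,"grip": 6},{"x": 0,"y": 0,"z": 0,"wx": 0,"wy": 0,"wz": 0,"grip": 6}])

```text
t: 22.53
tcp_pos: [488.1, -368.1, 235.9]
ee_rot: [2.068, 2.164, 0.728]
contact_force: [3.5, -4.0, 3.3]
width: 0.127
```

Request:
apply_moves(commands=[{"x": 1.5,"y": 0,"z": -0.6,"wx": 0,"wy": 0.008,"wz": 0,"grip": 6},{"x": 3,"y": 0,"z": -1.2,"wx": 0,"wy": 0.016,"wz": 0,"grip": 6},{"x": 4.5,"y": -0.1,"z": -1.8,"wx": 0,"wy": 0.024,"wz": 0,"grip": 6},{"x": 6,"y": -0.1,"z": -2.4,"wx": 0,"wy": 0.032,"wz": 0,"grip": 6},{"x": 7.5,"y": -0.1,"z": -3,"wx": 0,"wy": 0.04,"wz": 0,"grip": 6},{"x": 9,"y": -0.1,"z": -3.6,"wx": 0.001,"wy": 0.048,"wz": 0,"grip": 6},{"x": 10.8,"y": -0.1,"z": -4.4,"wx": 0.001,"wy": 0.057,"wz": 0,"grip": 6},{"x": 10.8,"y": -0.1,"z": -4.4,"wx": 0.001,"wy": 0.057,"wz": 0,"grip": 6},{"x": 10.8,"y": -0.1,"z": -4.4,"wx": 0.001,"wy": 0.057,"wz": 0,"grip": 6},{"x": 10.8,"y": -0.1,"z": -4.4,"wx": 0.001,"wy": 0.057,"wz": 0,"grip": 6}])

```text
t: 23.37
tcp_pos: [499.0, -368.2, 231.2]
ee_rot: [2.115, 2.193, 0.678]
contact_force: [4.4, -5.7, 2.6]
width: 0.134
```

```bash
python3 chk.py w21
```

```text
23.42 tilt 0.3282 [ 499.  -368.2  231.2] F [ 4.6 -5.2  2.8] [-1.1 -0.5 -0.6] 0.129
```

Request:
apply_moves(commands=[{"x": 0,"y": 0,"z": 0,"wx": 0,"wy": 0,"wz": 0,"grip": 13},{"x": 0,"y": 0,"z": 0,"wx": 0,"wy": 0,"wz": 0,"grip": 18},{"x": 0,"y": 0,"z": 0,"wx": 0,"wy": 0,"wz": 0,"grip": 25},{"x": 0,"y": 0,"z": 0,"wx": 0,"wy": 0,"wz": 0,"grip": 32},{"x": 0,"y": 0,"z": 0,"wx": 0,"wy": 0,"wz": 0,"grip": 34},{"x": -2,"y": -2,"z": 5,"wx": 0,"wy": 0,"wz": 0,"grip": 34},{"x": -6,"y": -6,"z": 18,"wx": 0,"wy": 0,"wz": 0,"grip": 34},{"x": -13,"y": -12,"z": 37,"wx": 0,"wy": 0,"wz": 0,"grip": 34},{"x": -21,"y": -20,"z": 61,"wx": 0,"wy": 0,"wz": 0,"grip": 34},{"x": -31,"y": -29,"z": 88,"wx": 0,"wy": 0,"wz": 0,"grip": 34}])

```text
t: 24.25
tcp_pos: [466.6, -396.0, 319.0]
ee_rot: [2.119, 2.197, 0.68]
contact_force: [0.2, -0.8, -0.2]
width: 0.397
```

Request:
apply_moves(commands=[{"x": -4,"y": -15,"z": 10,"wx": 0,"wy": 0,"wz": 0,"grip": 34},{"x": -8,"y": -35,"z": 20,"wx": 0,"wy": 0,"wz": 0,"grip": 34},{"x": -12,"y": -60,"z": 30,"wx": 0,"wy": 0,"wz": 0,"grip": 34},{"x": -15,"y": -85,"z": 38,"wx": 0,"wy": 0,"wz": 0,"grip": 34},{"x": -15,"y": -105,"z": 40,"wx": 0,"wy": 0,"wz": 0,"grip": 34},{"x": -15,"y": -115,"z": 40,"wx": 0,"wy": 0,"wz": 0,"grip": 34},{"x": -15,"y": -120,"z": 40,"wx": 0,"wy": 0,"wz": 0,"grip": 34},{"x": -15,"y": -120,"z": 40,"wx": 0,"wy": 0,"wz": 0,"grip": 34},{"x": -15,"y": -120,"z": 40,"wx": 0,"wy": 0,"wz": 0,"grip": 34},{"x": -15,"y": -120,"z": 40,"wx": 0,"wy": 0,"wz": 0,"grip": 34}])

```text
t: 25.08
tcp_pos: [452.3, -515.5, 358.7]
ee_rot: [2.117, 2.196, 0.68]
contact_force: [0.2, 1.0, -0.7]
width: 0.399
```

```bash
python3 chk.py w22
python3 - <<'E'
from h import *
from scipy.spatial.transform import Rotation as Ro
R=Ro.from_rotvec(r.observe()['ee_rot']);R0=Ro.from_rotvec([2.238,2.204,0.0])
print(((Ro.from_rotvec([.9,0,0])*R0)*R.inv()).as_rotvec().round(3))
E
```

```text
25.13 tilt 0.3263 [ 452.3 -515.5  358.8] F [-0.4  0.1  0.4] [-0.3  0.3  0. ] 0.398
[0.596 0.317 0.096]
```

Request:
apply_moves(commands=[{"x": 4,"y": -5,"z": -4,"wx": 0.05,"wy": 0.027,"wz": 0.008,"grip": 34},{"x": 10,"y": -10,"z": -14,"wx": 0.12,"wy": 0.064,"wz": 0.02,"grip": 34},{"x": 17,"y": -14,"z": -28,"wx": 0.2,"wy": 0.106,"wz": 0.032,"grip": 34},{"x": 24,"y": -15,"z": -43,"wx": 0.29,"wy": 0.154,"wz": 0.047,"grip": 34},{"x": 31,"y": -15,"z": -58,"wx": 0.38,"wy": 0.2,"wz": 0.061,"grip": 34},{"x": 38,"y": -15,"z": -72,"wx": 0.46,"wy": 0.245,"wz": 0.074,"grip": 34},{"x": 43,"y": -15,"z": -83,"wx": 0.53,"wy": 0.282,"wz": 0.085,"grip": 34},{"x": 46,"y": -15,"z": -91,"wx": 0.575,"wy": 0.306,"wz": 0.093,"grip": 34},{"x": 48,"y": -15,"z": -94,"wx": 0.596,"wy": 0.317,"wz": 0.096,"grip": 34},{"x": 48,"y": -15,"z": -94,"wx": 0.596,"wy": 0.317,"wz": 0.096,"grip": 34}])

```text
t: 25.97
tcp_pos: [501.0, -530.5, 261.5]
ee_rot: [-1.692, -1.665, -0.806]
contact_force: [0.5, -0.2, 0.1]
width: 0.398
```

```bash
python3 chk.py w23
python3 - <<'E'
from h import *
snap('scene','s23.png')
def crop(f,x,y,w,h,s): return cv2.resize(load(f)['image'][y:y+h,x:x+w,::-1],None,fx=s,fy=s,interpolation=2)
cv2.imwrite('pics/e1.png',crop('w23',190,120,290,160,2.75))
cv2.imwrite('pics/e2.png',np.hstack([crop('w22',280,0,100,140,4),crop('s23',350,165,50,70,8)]))
E
```

```text
26.02 tilt -0.0009 [ 500.8 -530.8  262.9] F [-0.8 -1.1 -0.1] [-0.8  0.  -0. ] 0.398
```

View pics/e1.png

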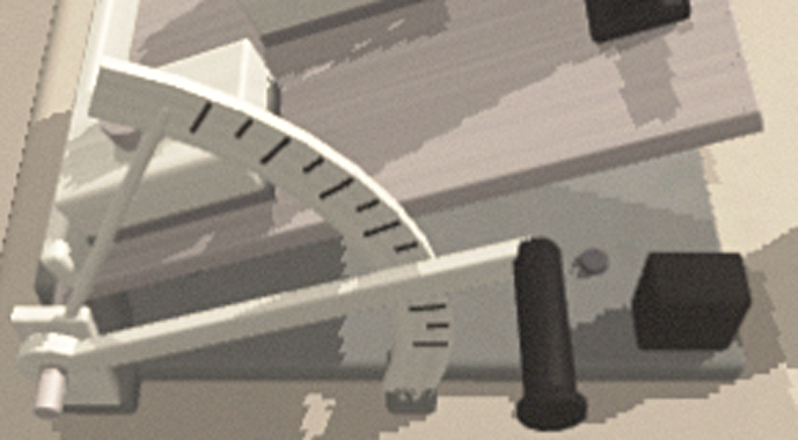

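View pics/e2.png

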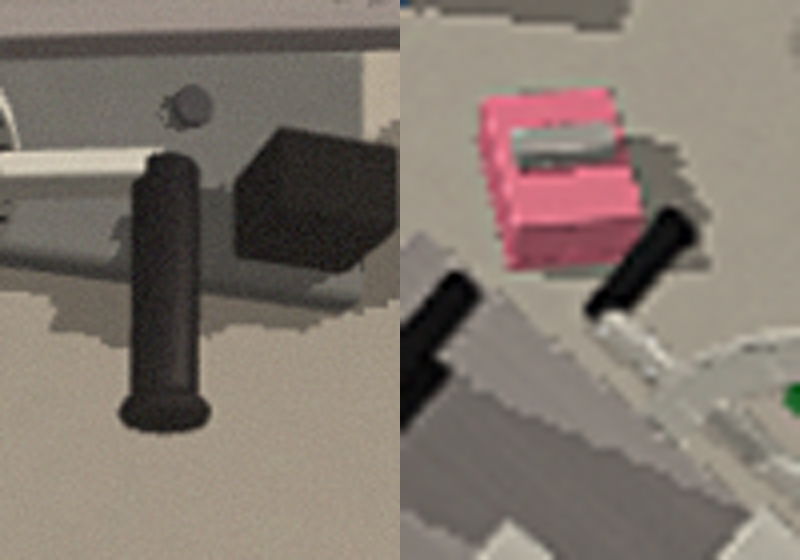

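Run:
```python
from h import *
d=load('w23');w=load('w22');s=load('s23');c=lambda u,v:(190+u/2.75,120+v/2.75)
H=[415.6,45]
for p in [(432,343),(438,325),(428,307),(405,246),(381,229),(370,207),(338,187),(314,163),(276,150),(243,128),(201,117)]:
    a=ony(d,c(*p),-292); print(p,a.round(1),'deg',np.degrees(np.arctan2(a[2]-H[1],a[0]-H[0])).round(1))
def multi(obs):
    A=np.zeros((3,3));b=np.zeros(3); rs=[ray(f,p) for f,p in obs]
    for e,v in rs: M=np.eye(3)-np.outer(v,v);A+=M;b+=M@e
    X=np.linalg.solve(A,b); print(X.round(1),[round(float(np.linalg.norm(np.cross(X-e,v))),1) for e,v in rs]); return X
k=multi([(d,c(551,408)),(w,(280+165/4,413/4)),(s,(350+(683-400)/8,165+226/8))])
print(np.arctan2(k[2]-45,k[0]-415.2))
k=multi([(d,c(551,408)),(w,(280+165/4,413/4))]);print(np.arctan2(k[2]-45,k[0]-415.2))
h=ony(d,c(47,408),-314);print('hinge end',h)
for y in(-276,-278): q=ony(d,c(762,113),y);print('corner',q.round(1),np.arctan2(q[2]-45,q[0]-416)-4/195)
```

```text
(432, 343) [ 523.6 -292.    41.2] deg -2.0
(438, 325) [ 524.8 -292.    50.9] deg 3.1
(428, 307) [ 521.5 -292.    60.1] deg 8.1
(405, 246) [ 514.4 -292.    88.2] deg 23.6
(381, 229) [ 508.3 -292.    95.3] deg 28.5
(370, 207) [ 505.6 -292.   104. ] deg 33.3
(338, 187) [ 498.1 -292.   111.7] deg 38.9
(314, 163) [ 492.8 -292.   120.3] deg 44.3
(276, 150) [ 484.5 -292.   124.9] deg 49.2
(243, 128) [ 477.8 -292.   132.2] deg 54.5
(201, 117) [ 469.1 -292.   135.9] deg 59.6
[ 543.2 -344.2   97.9] [1.0, 1.0, 2.0]
0.3919107898792764
[ 544.  -344.4   98.9] [0.0, 0.0]
0.39597424190512015
hinge end [ 416.03973916 -314.           45.74356452]
corner [ 599.9 -276.   118.1] 0.35787980048393625
corner [ 598.8 -278.   120.2] 0.3698374459959869
```

Run:
```python
from h import *
def run(f,lines):
    d=load(f);K=np.array(d['mtx']);D=np.array(d['distortion'])
    g=cv2.GaussianBlur(cv2.cvtColor(d['image'],cv2.COLOR_RGB2GRAY),(0,0),0.8).astype(float)
    for n,(p,q,sgn) in lines.items():
        pts=[]
        for x in np.arange(p[0],q[0],1.0):
            y0=p[1]+(q[1]-p[1])*(x-p[0])/(q[0]-p[0]); xi=int(x); ys=np.arange(int(y0)-4,int(y0)+6)
            gr=sgn*(g[ys+1,xi]-g[ys-1,xi]); i=int(np.argmax(gr))
            if gr[i]<12 or i in(0,len(ys)-1): continue
            a,b,c=gr[i-1:i+2]; pts.append((xi,ys[i]+.5*(a-c)/(a-2*b+c)))
        pts=np.array(pts)
        if len(pts)<10: print(n,'few',len(pts)); continue
        u=cv2.undistortPoints(pts[:,None],K,D)[:,0]
        for _ in range(3):
            m=np.polyfit(u[:,0],u[:,1],1);e=u[:,1]-np.polyval(m,u[:,0]); k=np.abs(e)<max(2.5*np.median(np.abs(e)),5e-4); u=u[k]
        nv=cv2.Rodrigues(np.array(d['rotation'],float))[0]@np.array([m[0],-1,m[1]])
        # direction: perpendicular to nv and to hinge axis (0.013,1,0)
        v=np.cross(nv,[0.013,1,0]); v*=np.sign(v[0]); print(f,n,len(u),'ang',round(np.arctan2(v[2],v[0]),4),'rms px',round(e.std()*393,2))
c=lambda u,v:(190+u/2.75,120+v/2.75)
run('w23',{'ramp upper':(c(425,207),c(755,114),-1),'ramp lower':(c(440,227),c(755,133),1),'bar top':(c(110,337),c(510,241),1),'bar top/bright-edge':(c(110,345),c(510,250),-1),'bar bottom':(c(120,363),c(505,265),-1),'base':(c(145,379),c(500,381),1)})
run('w19',{'ramp upper':(c(430,206),c(755,115),-1),'ramp lower':(c(450,227),c(755,134),1),'bar top':(c(110,334),c(505,222),1),'bar bottom':(c(120,360),c(500,246),-1)})
```

```text
w23 ramp upper 94 ang 0.381 rms px 0.04
w23 ramp lower 64 ang 0.3855 rms px 0.08
w23 bar top 118 ang 0.3719 rms px 0.09
w23 bar top/bright-edge 124 ang 0.3715 rms px 0.07
w23 bar bottom 99 ang 0.474 rms px 1.71
w23 base 81 ang -0.0066 rms px 0.05
w19 ramp upper 92 ang 0.3812 rms px 0.05
w19 ramp lower 76 ang 0.5373 rms px 1.46
w19 bar top 106 ang 0.4357 rms px 0.08
w19 bar bottom 74 ang 0.436 rms px 0.09
```

View pics/s23.png

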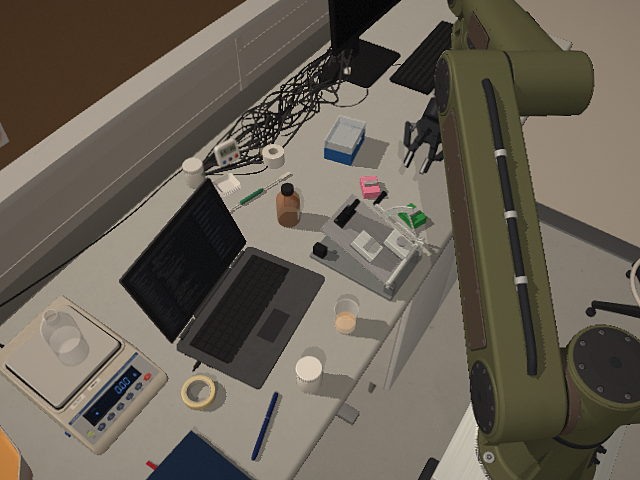

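View pics/w23.png

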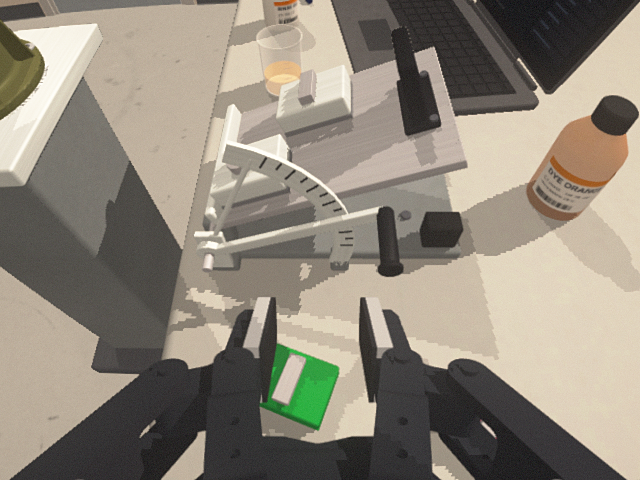

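```bash
python3 -c "
from h import *
print(r.close_job(), r.observe()['t'])"
```

```text
the job is handed in; nothing more can be done
the job is handed in; nothing more can be done
```

I raised the ramp by its tab until the round slider slipped down to the lower stop. I held it there at about 0.389 rad, let go, and the ramp stayed. The bar slider did not move in the wrist pictures. It was handed in at about 26 s of the 54 s allowed, with the arm touching nothing and everything round about where it was.

**Slip angle:** the round slider began to creep at about 0.38 rad, so I raised the ramp another 0.01 rad, and it then slid all the way to the stop.

**Index arm:** my first setting was wrong. The arm seems to have started about 0.045 rad above level, so it ended at about 0.436 rad, well above the ramp. I took hold of the pin again and lowered it.

**Last checks:** by edge fits in the final wrist picture, the ramp reads 0.381 to 0.386 rad and the index arm about 0.372 rad. So the index arm is about 0.01 rad (0.7°) below parallel, and I left it there.

**Checks that disagreed:** two-view triangulation of the pin gave 0.392 to 0.396 rad, and rough corner readings of the ramp gave 0.36 to 0.38 rad. I trusted the edge fits because they don't depend on position errors.

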